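Tip the first stir bar to the rim

TASK

Make the first stir bar ready to be taken off with tweezers. Put the petri dish under the tube's mouth first, pushed home in the V stop of the tipping stand, while the tube still points up; then press the lever's paddle down gently until the front end of the first bar comes level with the rim or just peeks out (by less than a third of the bar), and stop there. No bar may fall out, the dish stays in the stop, and the vial, bottle, tape roll and stopper are left standing where they are.

Things in the scene. Friction and masses are not known exactly. Their poses are not given: they have to be found in the camera images.
- stand: Grey tipping stand fixed to the worktop; origin on the worktop under the pivot, x level towards the tube's mouth, y towards the lever's side. Foot x -57 to 33, y +-39, 10 mm thick; two uprights at y = +-25 (to z 121 mm) carry the tube's axle at z = 110. On the worktop ahead, joined to the foot, a 12 mm high V stop, open towards +x, in which the dish beds (within x 80, y +-36 mm).
- catch (a point): Where the dish's centre lies when it is pushed home in the V stop: 95 mm ahead (+x) of the stand's origin, on the worktop, straight below where the mouth is when the tube is tipped for the job.
- tube (a joint): Tilt of the dark metal tube about the axle, rad; 0 at the start (mouth up), positive lowers the mouth, range -0.05 to 1.1. A stiff friction hinge (0.14 N m, so about 2.5 N on the paddle) stays where it is left; nothing springs back.
- rim (a point): Centre of the tube's mouth, x axis along the tube outwards. Tube 17 mm outside, 12.4 inside, 150 long, curved upward (axis radius 200), closed behind, 7 mm slot along its top showing the bars. At the start 66 mm ahead of the axle, 47 above it, pointing 0.56 rad up. Once sliding (friction 0.2 to 0.3) the bars creep 1 mm per 0.005 rad of tipping and stop with it; rim reached at 0.5 to 0.8 rad.
- press (a point): Centre of the top of the lever's black paddle (24 x 24 x 6 mm), on an arm 60 mm from the axle, 50 mm beside the tube's centre line on the stand's +y side; pressing it down tips the mouth down. At the start 56 mm ahead of the axle, z = 131 mm, the arm 0.31 rad above level; it turns with the tube.
- bar_front: White stir bar, a rod of 9 mm diameter and 25 mm length with round ends, about 12 g, origin at its centre, x axis along it; lies loose in the tube, nearest to the mouth.
- bar_middle: The same kind of stir bar, behind the first.
- bar_back: The same kind of stir bar, last, at the closed end.
- dish: Open clear-white petri dish lying on the worktop, 61 mm diameter (58 to 60 mm at its sides), 14 mm high, 3 mm floor, 30 g, origin at the centre of its underside, z up.
- amber_vial: Bystander: upright brown vial, 42 mm diameter, 87 mm high, loose; origin at the centre of its underside.
- small_bottle: Bystander: upright white bottle, 44 mm diameter, 91 mm high, loose; origin at the centre of its underside.
- tape_roll: Bystander: roll of paper tape lying flat, 69 mm diameter, 19 mm high, loose; origin at the centre of its underside.
- stopper: Bystander: rubber stopper standing on the worktop, 28 mm diameter, 27 mm high, loose; origin at the centre of its underside.
Mind the look-alikes: they are no part of the job. Leave any black, green or red look-alike of the dish alone.

How it is judged (in metres and radians):
On the way, in this order (a step that is already met when the one before it is completed fails the run):
1. the dish lies home in the V stop with the tube still mouth up (horizontal distance between dish and catch below 0.01 m and angle between dish's own z axis and vertical below 0.1 rad and value of joint tube below 0.12 rad), for 0.2 s.
2. the front end of the first bar has come to the rim (x of bar_front in the frame of rim between -0.0175 and -0.0045 m and horizontal distance between dish and catch below 0.01 m), for 0.3 s.
At the end, for the whole second after the job is handed in: The dish lies flat on the worktop with its centre within 10 mm of the catch point; the tube and bars are at rest; the first bar's front end is between 5 mm inside and 8 mm outside the rim (its centre 4.5 to 17.5 mm behind the rim along the tube's axis); all three bars are still in the tube (all of step 2 and angle between dish's own z axis and vertical below 0.1 rad and height (world z) of dish below 0.006 m and velocity of joint tube between -0.03 and 0.03 rad/s and linear speed of bar_front below 0.02 m/s and height (world z) of each of bar_front, bar_middle, bar_back above 0.085 m); the robot touches nothing.
It fails at once if the amber vial or the small bottle is shoved more than 20 mm or knocked over (distance of any of amber_vial, small_bottle from where it was at the start of the episode above 0.02 m or angle between any of amber_vial, small_bottle's own z axis and vertical above 0.4 rad).
It fails at once if the tape roll or the stopper is shoved more than 20 mm or knocked over (distance of any of tape_roll, stopper from where it was at the start of the episode above 0.02 m or angle between any of tape_roll, stopper's own z axis and vertical above 0.4 rad).
It fails at once if a stir bar falls out of the tube (height (world z) of any of bar_front, bar_middle, bar_back below 0.085 m).
It fails at once if the tube is jerked round (faster than 1.2 rad/s) (velocity of joint tube above 1.2 rad/s).
It also fails if it takes over 72 s, if anything falls off the work surface, if the arm or the gripper's body presses on something with over 40 N, if the wrist force passes 120 N, or if a joint passes its speed limit or range.

ROBOT

A 7-joint arm with a two-finger parallel gripper is mounted at the origin on a cart in front of the work surface, level with it; the furniture and walls round the work are solid. World frame = base frame: x ahead of the robot, y to its left, z up, the work surface at z = 0. Lengths are in mm, angles in rad, forces in N, time in s.
With the tool pointing down it reaches from about 400 to 850 mm from the base axis. Payload 10.4 kg.
Tool frame: the origin (TCP) lies at the very end of the fingers, on their centre line; the grasp point (between the pads) lies 19 mm behind it; z points along the fingers, x is the direction in which the jaws open and shut, and the axes are right-handed (so a half turn about z gives the same grasp; the last joint's range is limited). The gripper opens to 87 mm and grips with 3 to 60 N. Pads are 19 mm wide; open, the fingers measure 117 mm over their backs; the gripper's body (75 mm by 190 mm) begins 51 mm behind the grasp point.
Start: joints at [-1.368, 0.332, -0.065, 1.46, 0.022, 1.35, -0.088], TCP at [139.914, 609.16, 222.576] pointing down, gripper open.
Joint ranges: [-2.6, 2.6], [-0.5, 2.12], [-1.47, 1.34], [0.16, 2.42], [-1.27, 4.41], [0.06, 2.06], [-2.6, 2.6]. Speed limits (rad/s): [2.22, 2.22, 2.79, 2.79, 3.14, 3.14, 3.14].

INTERFACE

Orientations are given as a unit quaternion [x, y, z, w].
In Python, from cell import robot, capture, camera_model gives the robot as it stands.
- The arm moves only by the tool servo_tool, never from a script. Its argument "deltas" is a list of rows, each an object of numbers: "hand": the finger opening in mm, from 0 to 87; "tx", "ty", "tz": the shift along the tool's x, y, z in mm; "rx", "ry", "rz": the turn, a rotation vector about the tool's x, y, z in rad. In form: [{"hand": .., "tx": .., "ty": .., "tz": .., "rx": .., "ry": .., "rz": ..}, ...]. A call has 1 to 20 rows; each row is the pose to reach, as a shift and turn from the pose commanded when the call began, along the tool's axes at that moment; what a row does not reach only later rows make up. A row lasts 1/10 s, in which the tool goes at most 50 mm and 8.59 degrees, less where a joint would pass 70% of its speed; a pose out of reach is approached as far as the arm can. A call with a gripper value outside its range is refused whole. The fingers move at their own pace and stop on an object; the grip force is fixed at half the most. Time passes only in rows, so rows that repeat a pose let the fingers close. It gives the time, the measured TCP pose, the force and the opening at its end, in the units of the state.
- robot.read_state(): the state, without advancing time (a new reading comes with each control period).
- capture(name): name is "scene" or "top"; returns the picture (420x560x3 uint8, red, green, blue); there is no depth.
- camera_model(name): a dict with "camera_matrix" (3x3 intrinsics, pixels), "rvec" (rotation vector, rad) and "tvec" (3), from world to camera coordinates, as OpenCV has them. Camera axes: x right, y down, z forward; pixel columns grow to the right and rows downward; lengths in mm; the calibration is good to about 2 mm. A picture is of the moment at which its call begins. camera_model takes no time and is no camera call.
- robot.job_done(): hands the job in, once; it reports no verdict.
The state is a dict: "t": time; "joint_positions": joint angles; "qvel": joint speeds; "joint_torque": joint torques, N m; "eef_pos": TCP position; "tcp_rot": TCP orientation; "contact_force": force on the tool from outside, world axes, zero at the start; "wrist_torque": the same for the moment, N m; "finger_gap": opening from 0.0 (shut) to 1.0 (fully open).
Only numpy, scipy, OpenCV 4.12 (cv2) and the standard library are available. Lean on these libraries where they do the work, as an engineer would, in place of code of your own. Each camera call takes 0.05 s, during which the arm holds its last target.

## Working session

There is one attempt and no reset: what is moved stays moved. The work goes in short steps, Python scripts to look and compute and a tool call to move; the robot and the scene stay as the last step left them, time stands still between calls to the robot, and variables do not carry over. Pictures are saved under pics/ and viewed, and the job is handed in when it is done.

Besides the shell and the picture viewer there is one more tool, called after "Call:" by a JSON object that holds its "api" and its "payload", one argument or row to a line. servo_tool: Moves the arm, as the interface text tells. Its arguments: {"type":"object","properties":{"deltas":{"type":"array","items":{"type":"object","properties":{"hand":{"type":"number"},"tx":{"type":"number"},"ty":{"type":"number"},"tz":{"type":"number"},"rx":{"type":"number"},"ry":{"type":"number"},"rz":{"type":"number"}}}}},"required":["deltas"]}

```bash
mkdir -p pics; ls
python3 - <<'E'
from cell import robot,capture,camera_model
import cv2
s=robot.read_state();print(s)
for n in("scene","top"):
    cv2.imwrite(f"pics/{n}0.png",cv2.cvtColor(capture(n),cv2.COLOR_RGB2BGR));print(n,camera_model(n))
E
```

```text
pics
{'t': 0.0, 'joint_positions': array([-1.36758336,  0.33287504, -0.06471008,  1.4609402 ,  0.02160981,
        1.34992129, -0.08851696]), 'qvel': array([-0.00037017, -0.00165918,  0.00075887,  0.0008614 ,  0.00130828,
        0.0008404 ,  0.00018101]), 'joint_torque': array([ 2.77789804e-04, -6.23264909e+01,  2.50001944e-02, -3.89891911e+01,
       -6.13085506e-02,  3.98086687e-02,  1.48921290e-04]), 'eef_pos': array([139.85208045, 608.74646584, 221.75253676]), 'tcp_rot': array([ 7.82266843e-01,  6.22943066e-01, -5.42395384e-04,  4.79477927e-04]), 'contact_force': array([-0.30070581, -0.79512592, -0.27251772]), 'wrist_torque': array([ 0.01765314, -0.05299466, -0.01217914]), 'finger_gap': 0.996768094378169}
scene {'camera_matrix': array([[411.60489513,   0.        , 273.45094696],
       [  0.        , 411.60489513, 206.71620064],
       [  0.        ,   0.        ,   1.        ]]), 'rvec': array([ 1.97723811, -0.49166284,  0.30456483]), 'tvec': array([-328.96472298,  329.34924063,  603.08976406])}
top {'camera_matrix': array([[499.28824834,   0.        , 279.14356364],
       [  0.        , 499.28824834, 208.71921105],
       [  0.        ,   0.        ,   1.        ]]), 'rvec': array([ 2.11110846, -2.10351674,  0.18528853]), 'tvec': array([ 329.27670692,  547.83574984, 1303.80180394])}
```

View pics/scene0.png

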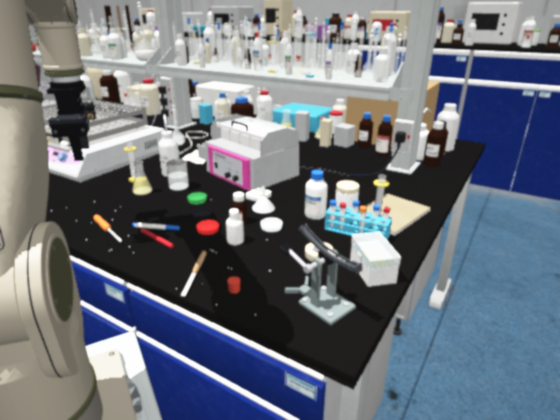

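View pics/top0.png

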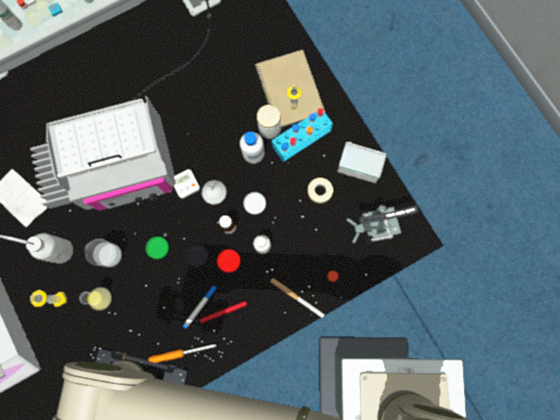

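```bash
cat > h.py <<'E'
import numpy as np,cv2
from cell import robot,capture,camera_model
def P(n):
    m=camera_model(n);R=cv2.Rodrigues(m["rvec"])[0];return m["camera_matrix"],R,m["tvec"].reshape(3)
def ray(n,u,v):
    K,R,t=P(n);return -R.T@t,R.T@np.linalg.solve(K,[u,v,1.])
def onz(n,u,v,z):
    c,d=ray(n,u,v);return c+d*(z-c[2])/d[2]
def proj(n,X):
    K,R,t=P(n);p=(np.atleast_2d(X)@R.T+t)@K.T;return p[:,:2]/p[:,2:]
def tri(a,b):
    A=[];B=[]
    for n,u,v in(a,b):
        c,d=ray(n,u,v);d/=np.linalg.norm(d);M=np.eye(3)-np.outer(d,d);A.append(M);B.append(M@c)
    return np.linalg.lstsq(np.vstack(A),np.hstack(B),rcond=None)[0]
def crop(img,x0,y0,w,h,s,f):
    cv2.imwrite(f,cv2.resize(img[y0:y0+h,x0:x0+w],None,fx=s,fy=s,interpolation=cv2.INTER_CUBIC))
E
python3 - <<'E'
from h import *
s=cv2.imread("pics/scene0.png");t=cv2.imread("pics/top0.png")
crop(s,190,170,200,150,4,"pics/s0c.png");crop(t,190,150,240,150,3.33,"pics/t0c.png")
E
```

```text
(no output)
```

View pics/s0c.png

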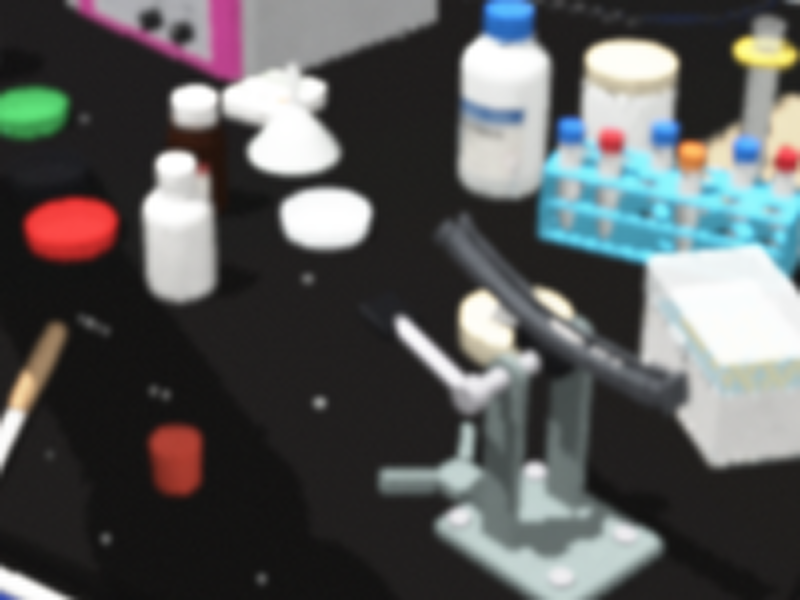

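View pics/t0c.png

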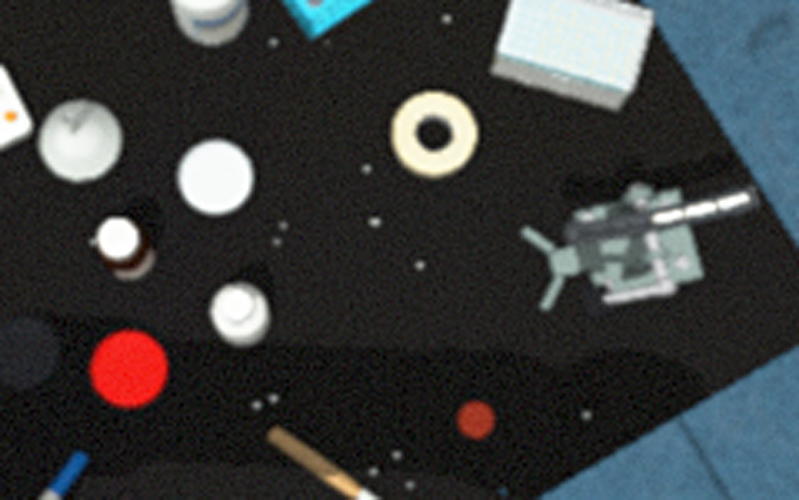

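Run:
```python
from h import *
f=3.33
T=lambda u,v,z:onz("top",190+u/f,150+v/f,z).round(1)
S=lambda u,v,z:onz("scene",190+u/4,170+v/4,z).round(1)
print("top cam",ray("top",0,0)[0],"scene cam",ray("scene",0,0)[0])
print("foot rear corners top",T(680,188,10),T(703,278,10))
print("foot corners scene (left,bottom,right)",S(437,522,10),S(560,603,10),S(662,545,10))
print("V tips top",T(523,232,12),T(546,308,12),"apex block",T(565,262,12))
print("V tip scene",S(380,480,12),S(467,428,12))
print("dish top",T(216,177,14),"scene",S(326,215,14))
print("tape",T(434,133,19),"stopper",T(476,420,27),"S",S(176,440,27))
print("bottle",T(240,310,91),"vial",T(119,237,87))
print("red",T(129,369,14))
print("funnel",T(80,140,10))
```

```text
top cam [ 279.15847759  300.33913942 1392.95127273] scene cam [ 105.93063271 -506.11757829  559.49054754]
foot rear corners top [563.2   8.6  10. ] [486.5  -7.5  10. ]
foot corners scene (left,bottom,right) [471.5  73.4  10. ] [492.6  -7.1  10. ] [563.2   4.   10. ]
V tips top [524.9 141.9  12. ] [460.6 124.1  12. ] apex block [499.4 107.3  12. ]
V tip scene [461.3 115.7  12. ] [527.6 133.9  12. ]
dish top [571.4 401.   14. ] scene [572.7 391.3  14. ]
tape [608.7 216.2  19. ] stopper [366.7 185.   27. ] S [371.2 181.   27. ]
bottle [447.9 374.8  91. ] vial [506.8 472.6  87. ]
red [408.3 470.9  14. ]
funnel [604.5 518.5  10. ]
```

Run:
```python
from h import *
s=cv2.imread("pics/scene0.png");t=cv2.imread("pics/top0.png")
a=cv2.convertScaleAbs(s,alpha=1.6,beta=25);b=cv2.convertScaleAbs(t,alpha=1.6,beta=25)
crop(a,275,215,100,110,7,"pics/s0d.png") ;crop(b,340,195,85,60,9,"pics/t0d.png")
im=cv2.imread("pics/s0d.png");print(im.shape)
cv2.imwrite("pics/s0d.png",im[:600] if 0 else cv2.resize(im,None,fx=5.4/7,fy=5.4/7))
```

```text
(770, 700, 3)
```

View pics/s0d.png

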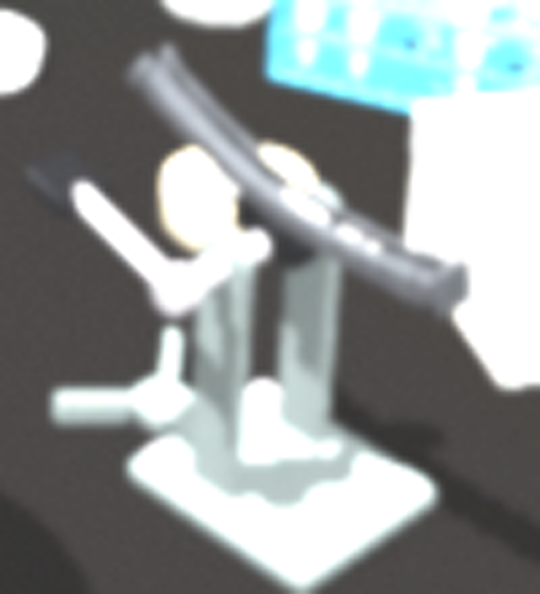

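View pics/t0d.png

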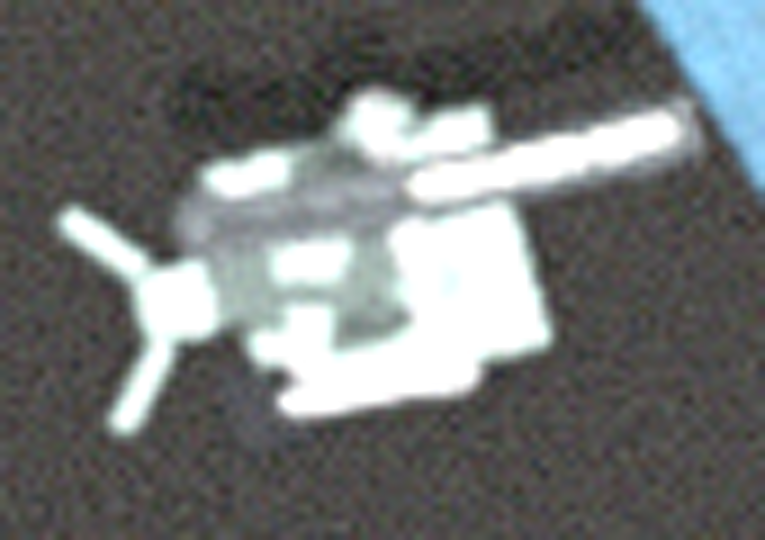

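Run:
```python
from h import *
from scipy.optimize import least_squares
s=lambda u,v:(275+(u+.5)/5.4-.5,215+(v+.5)/5.4-.5)
t=lambda u,v:(340+(u+.5)/9-.5,195+(v+.5)/9-.5)
ob=[("scene",(33,39,10),s(127,465)),("scene",(-57,39,10),s(305,592)),("scene",(-57,-39,10),s(437,490)),("scene",(56,50,131),s(53,180)),("scene",(66,0,157),s(152,58)),
("top",(-57,39,10),t(553,348)),("top",(-57,-39,10),t(490,100)),("top",(56,50,131),t(257,405)),("top",(66,0,157),t(190,220))]
def W(p,X):
    c,n=np.cos(p[2]),np.sin(p[2]);X=np.array(X,float);return np.array([p[0]+c*X[0]-n*X[1],p[1]+n*X[0]+c*X[1],X[2]])
def res(p): return np.concatenate([proj(n,W(p,X))[0]-np.array(u) for n,X,u in ob])
r=least_squares(res,[515,50,1.81],x_scale=[10,10,.1],loss="soft_l1")
print(r.x,res(r.x).reshape(-1,2).round(1))
p=r.x
for X in[(95,0,0),(56,50,131),(66,0,157)]:print(X,W(p,X).round(1))
for q in [t(68,215),t(122,428),t(175,300)]:
    w=onz("top",*q,12)[:2]-p[:2];c,n=np.cos(p[2]),np.sin(p[2]);print("stand frame V",(c*w[0]+n*w[1]).round(1),(-n*w[0]+c*w[1]).round(1))
for q in [s(60,405),s(172,340)]:
    w=onz("scene",*q,12)[:2]-p[:2];print("scene V",(c*w[0]+n*w[1]).round(1),(-n*w[0]+c*w[1]).round(1))
# dish by mask
for n,f in(("top","pics/top0.png"),("scene","pics/scene0.png")):
    im=cv2.imread(f);m=(im.min(2)>130).astype(np.uint8)
    k,l,st,ce=cv2.connectedComponentsWithStats(m)
    u0=(255,203) if n=="top" else (271,224)
    i=l[u0[1],u0[0]];x,y,w,h,a=st[i];print(n,st[i],ce[i],onz(n,*ce[i],14 if n=="top" else 9))
    if n=="scene":print([onz(n,u,v,14).round(1) for u,v in((x,y+7),(x+w,y+7))])
```

```text
[514.86916534  54.6741819    1.78933155] [[-0.9 -1.3]
 [-1.8 -2.2]
 [-0.2 -0.4]
 [ 2.2 -0.8]
 [-1.   0.5]
 [ 0.8 -0.7]
 [ 0.6  0.1]
 [ 1.9 -0.5]
 [ 2.2  0.1]]
(95, 0, 0) [494.3 147.4   0. ]
(56, 50, 131) [453.9  98.5 131. ]
(66, 0, 157) [500.6 119.1 157. ]
stand frame V 82.0 -32.0
stand frame V 81.6 36.4
stand frame V 56.0 1.1
scene V 71.3 37.0
scene V 73.5 -27.6
top [244 192  22  22 390] [254.31794872 202.71282051] [572.6895333  402.57784481  14.        ]
scene [260 217  23  15 291] [270.9862543  224.01718213] [574.98232576 398.76997669   9.        ]
[array([543.8, 405. ,  14. ]), array([600.3, 374.9,  14. ])]
```

Call:
{"api": "servo_tool", "payload": {
  "deltas": [
    {"hand": 87, "tx": -105, "ty": 468, "tz": 90, "rz": 1.127},
    {"hand": 87, "tx": -105, "ty": 468, "tz": 90, "rz": 1.127},
    {"hand": 87, "tx": -105, "ty": 468, "tz": 90, "rz": 1.127},
    {"hand": 87, "tx": -105, "ty": 468, "tz": 90, "rz": 1.127},
    {"hand": 87, "tx": -105, "ty": 468, "tz": 90, "rz": 1.127},
    {"hand": 87, "tx": -105, "ty": 468, "tz": 90, "rz": 1.127},
    {"hand": 87, "tx": -105, "ty": 468, "tz": 90, "rz": 1.127},
    {"hand": 87, "tx": -105, "ty": 468, "tz": 90, "rz": 1.127},
    {"hand": 87, "tx": -105, "ty": 468, "tz": 90, "rz": 1.127},
    {"hand": 87, "tx": -105, "ty": 468, "tz": 90, "rz": 1.127},
    {"hand": 87, "tx": -105, "ty": 468, "tz": 90, "rz": 1.127},
    {"hand": 87, "tx": -105, "ty": 468, "tz": 90, "rz": 1.127}
  ]
}}

```text
validation failed for argument at $.de...
```

Call:
{"api": "servo_tool", "payload": {
  "deltas": [
    {"hand": 87, "tx": -105, "ty": 468, "tz": 90, "rx": 0, "ry": 0, "rz": 1.127}
  ]
}}

```text
t: 0.2
eef_pos: [177.2, 590.8, 213.5]
tcp_rot: [0.824, 0.567, -0.001, -0.002]
contact_force: [0.8, 1.3, -0.4]
finger_gap: 0.999
```

```bash
cat >> h.py <<'E'
from scipy.spatial.transform import Rotation as Ro
def go(xyz,jaw):
    s=robot.read_state();R=Ro.from_quat(s["tcp_rot"]);d=R.inv().apply(np.array(xyz)-s["eef_pos"])
    a=np.radians(jaw);x=np.array([np.cos(a),np.sin(a),0]);z=np.array([0,0,-1.])
    G=Ro.from_matrix(np.c_[x,np.cross(z,x),z]);print("t",round(s["t"],2),"pos",s["eef_pos"].round(1),"F",s["contact_force"].round(1),"d",d.round(1),"r",(R.inv()*G).as_rotvec().round(3))
E
python3 -c "
from h import *
go((573,401,110),12.5)"
```

```text
t 0.2 pos [177.2 590.8 213.5] F [ 0.8  1.3 -0.4] d [-35.8 437.9 101.6] r [-0.004  0.001  0.987]
```

Call:
{"api": "servo_tool", "payload": {
  "deltas": [
    {"hand": 87, "tx": -36, "ty": 438, "tz": 100, "rx": 0, "ry": 0, "rz": 0.987},
    {"hand": 87, "tx": -36, "ty": 438, "tz": 100, "rx": 0, "ry": 0, "rz": 0.987},
    {"hand": 87, "tx": -36, "ty": 438, "tz": 100, "rx": 0, "ry": 0, "rz": 0.987},
    {"hand": 87, "tx": -36, "ty": 438, "tz": 100, "rx": 0, "ry": 0, "rz": 0.987},
    {"hand": 87, "tx": -36, "ty": 438, "tz": 100, "rx": 0, "ry": 0, "rz": 0.987},
    {"hand": 87, "tx": -36, "ty": 438, "tz": 100, "rx": 0, "ry": 0, "rz": 0.987},
    {"hand": 87, "tx": -36, "ty": 438, "tz": 100, "rx": 0, "ry": 0, "rz": 0.987},
    {"hand": 87, "tx": -36, "ty": 438, "tz": 100, "rx": 0, "ry": 0, "rz": 0.987},
    {"hand": 87, "tx": -36, "ty": 438, "tz": 100, "rx": 0, "ry": 0, "rz": 0.987},
    {"hand": 87, "tx": -36, "ty": 438, "tz": 100, "rx": 0, "ry": 0, "rz": 0.987},
    {"hand": 87, "tx": -36, "ty": 438, "tz": 100, "rx": 0, "ry": 0, "rz": 0.987},
    {"hand": 87, "tx": -36, "ty": 438, "tz": 100, "rx": 0, "ry": 0, "rz": 0.987}
  ]
}}

```text
t: 1.4
eef_pos: [577.4, 394.8, 113.1]
tcp_rot: [0.995, 0.105, -0.0, -0.0]
contact_force: [1.1, 0.3, 0.2]
finger_gap: 1.0
```

```bash
python3 -c "
from h import *
go((573,401,8),12.5)
for n in('top','scene'):
    im=cv2.cvtColor(capture(n),cv2.COLOR_RGB2BGR);cv2.imwrite(f'pics/{n}1.png',im)
    crop(im,*( (190,130,240,170,3.3) if n=='top' else (190,110,200,150,4)),f'pics/{n}1c.png')
"
```

```text
t 1.4 pos [577.4 394.8 113.1] F [1.1 0.3 0.2] d [ -2.9  -6.9 105.2] r [-0.001  0.001 -0.009]
```

View pics/top1c.png

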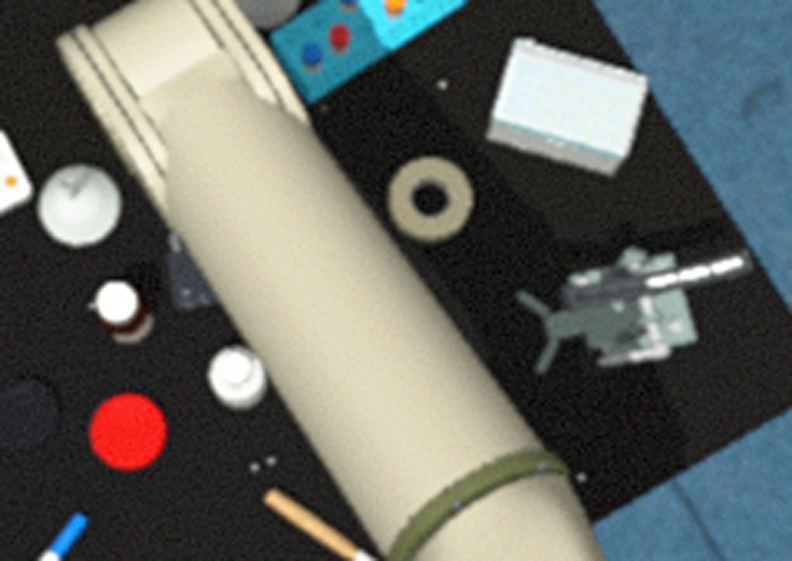

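View pics/scene1c.png

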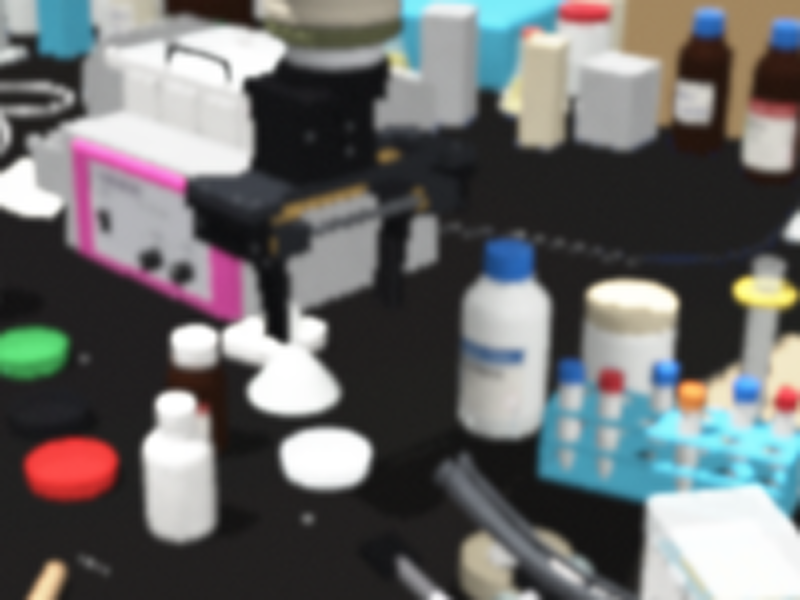

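Call:
{"api": "servo_tool", "payload": {
  "deltas": [
    {"hand": 87, "tx": 0, "ty": 0, "tz": 30, "rx": 0, "ry": 0, "rz": 0},
    {"hand": 87, "tx": 0, "ty": 0, "tz": 50, "rx": 0, "ry": 0, "rz": 0},
    {"hand": 87, "tx": 0, "ty": 0, "tz": 70, "rx": 0, "ry": 0, "rz": 0},
    {"hand": 87, "tx": 0, "ty": 0, "tz": 70, "rx": 0, "ry": 0, "rz": 0},
    {"hand": 87, "tx": 0, "ty": 0, "tz": 70, "rx": 0, "ry": 0, "rz": 0}
  ]
}}

```text
t: 2.0
eef_pos: [578.0, 394.6, 44.1]
tcp_rot: [0.995, 0.104, 0.0, -0.0]
contact_force: [-0.1, 1.2, 0.1]
finger_gap: 1.0
```

```bash
python3 -c "
from h import *
go((573,401,4),12.5)
for n in('scene',):
    im=cv2.cvtColor(capture(n),cv2.COLOR_RGB2BGR);cv2.imwrite(f'pics/{n}2.png',im)
    crop(im,*( (190,130,240,170,3.3) if n=='top' else (190,110,200,150,4)),f'pics/{n}2c.png')
"
```

```text
t 2.0 pos [578.  394.6  44.1] F [-0.1  1.2  0.1] d [-3.5 -7.3 40.1] r [-0.    -0.    -0.009]
```

View pics/scene2c.png

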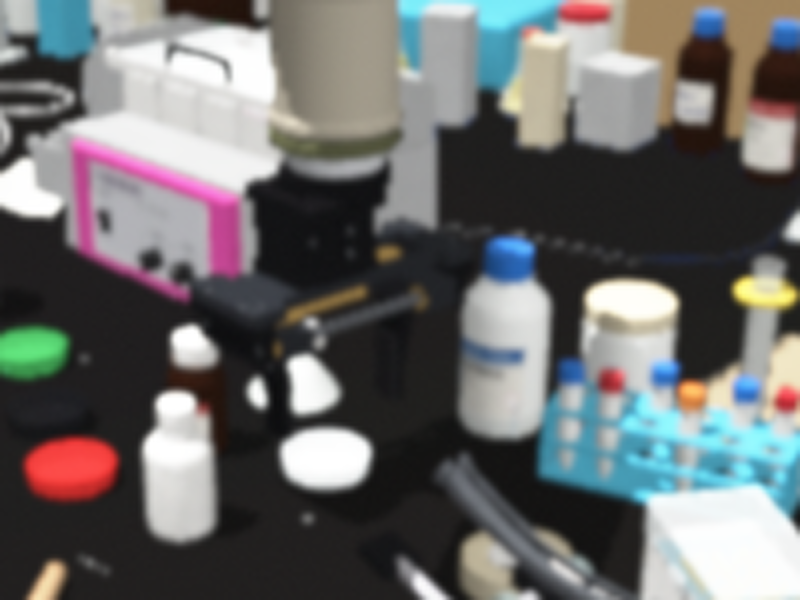

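Call:
{"api": "servo_tool", "payload": {
  "deltas": [
    {"hand": 87, "tx": -3.5, "ty": -7.3, "tz": 0, "rx": 0, "ry": 0, "rz": 0},
    {"hand": 87, "tx": -3.5, "ty": -7.3, "tz": 20, "rx": 0, "ry": 0, "rz": 0},
    {"hand": 87, "tx": -3.5, "ty": -7.3, "tz": 39, "rx": 0, "ry": 0, "rz": 0},
    {"hand": 87, "tx": -3.5, "ty": -7.3, "tz": 39, "rx": 0, "ry": 0, "rz": 0},
    {"hand": 87, "tx": -3.5, "ty": -7.3, "tz": 39, "rx": 0, "ry": 0, "rz": 0}
  ]
}}

```text
t: 2.55
eef_pos: [573.6, 400.8, 5.3]
tcp_rot: [0.995, 0.104, 0.0, -0.0]
contact_force: [0.6, -0.3, 1.1]
finger_gap: 0.998
```

```bash
python3 -c "
from h import *
go((573,401,4),12.5)
for n in('scene',):
    im=cv2.cvtColor(capture(n),cv2.COLOR_RGB2BGR);cv2.imwrite(f'pics/{n}3.png',im)
    crop(im,*( (190,130,240,170,3.3) if n=='top' else (190,140,160,120,5)),f'pics/{n}3c.png')
"
```

```text
t 2.55 pos [573.6 400.8   5.3] F [ 0.6 -0.3  1.1] d [-0.5 -0.3  1.3] r [-0.001 -0.001 -0.01 ]
```

View pics/scene3c.png

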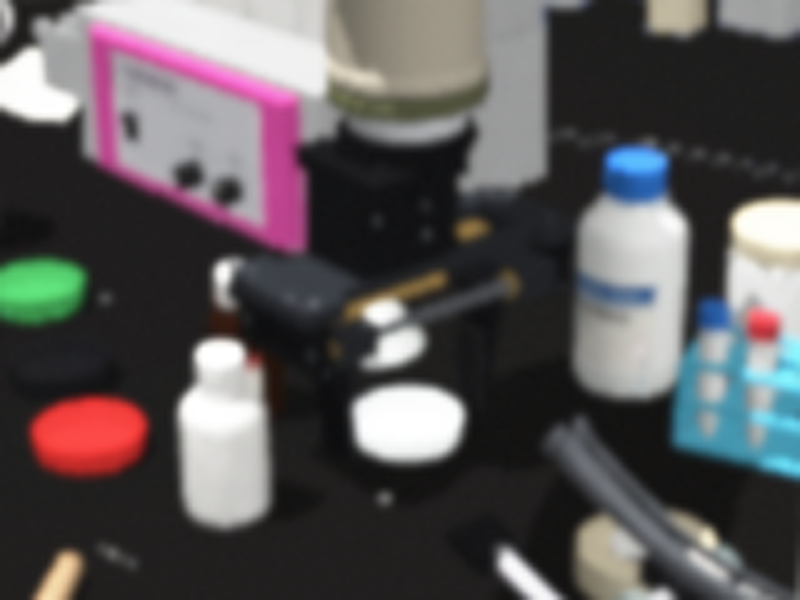

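Call:
{"api": "servo_tool", "payload": {
  "deltas": [
    {"hand": 40, "tx": 0, "ty": 0, "tz": 0, "rx": 0, "ry": 0, "rz": 0},
    {"hand": 40, "tx": 0, "ty": 0, "tz": 0, "rx": 0, "ry": 0, "rz": 0},
    {"hand": 40, "tx": 0, "ty": 0, "tz": 0, "rx": 0, "ry": 0, "rz": 0},
    {"hand": 40, "tx": 0, "ty": 0, "tz": 0, "rx": 0, "ry": 0, "rz": 0},
    {"hand": 40, "tx": 0, "ty": 0, "tz": 0, "rx": 0, "ry": 0, "rz": 0},
    {"hand": 40, "tx": 0, "ty": 0, "tz": 0, "rx": 0, "ry": 0, "rz": 0},
    {"hand": 40, "tx": 0, "ty": 0, "tz": 0, "rx": 0, "ry": 0, "rz": 0},
    {"hand": 40, "tx": 0, "ty": 0, "tz": 0, "rx": 0, "ry": 0, "rz": 0}
  ]
}}

```text
t: 3.4
eef_pos: [573.6, 400.1, 4.5]
tcp_rot: [0.995, 0.104, 0.0, -0.0]
contact_force: [0.4, 0.1, 2.2]
finger_gap: 0.649
```

Call:
{"api": "servo_tool", "payload": {
  "deltas": [
    {"hand": 40, "tx": 0, "ty": 0, "tz": -20, "rx": 0, "ry": 0, "rz": 0},
    {"hand": 40, "tx": 0, "ty": 0, "tz": -46, "rx": 0, "ry": 0, "rz": 0},
    {"hand": 40, "tx": -15, "ty": 20, "tz": -46, "rx": 0, "ry": 0, "rz": 0},
    {"hand": 40, "tx": -37, "ty": 50, "tz": -46, "rx": 0, "ry": 0, "rz": 0},
    {"hand": 40, "tx": -60, "ty": 80, "tz": -46, "rx": 0, "ry": 0, "rz": 0},
    {"hand": 40, "tx": -82, "ty": 110, "tz": -46, "rx": 0, "ry": 0, "rz": 0},
    {"hand": 40, "tx": -105, "ty": 140, "tz": -46, "rx": 0, "ry": 0, "rz": 0},
    {"hand": 40, "tx": -122, "ty": 164, "tz": -46, "rx": 0, "ry": 0, "rz": 0},
    {"hand": 40, "tx": -131, "ty": 176, "tz": -46, "rx": 0, "ry": 0, "rz": 0},
    {"hand": 40, "tx": -131, "ty": 176, "tz": -46, "rx": 0, "ry": 0, "rz": 0},
    {"hand": 40, "tx": -131, "ty": 176, "tz": -46, "rx": 0, "ry": 0, "rz": 0}
  ]
}}

```text
t: 4.5
eef_pos: [482.2, 202.3, 50.6]
tcp_rot: [0.995, 0.104, 0.0, -0.0]
contact_force: [0.5, -0.6, -0.9]
finger_gap: 0.65
```

```bash
python3 -c "
from h import *
go((482.4,201,5),12.5)
for n in('scene','top'):
    im=cv2.cvtColor(capture(n),cv2.COLOR_RGB2BGR);cv2.imwrite(f'pics/{n}4.png',im)
    crop(im,*( (190,150,240,170,3.3) if n=='top' else (190,170,200,150,4)),f'pics/{n}4c.png')
"
```

```text
t 4.5 pos [482.2 202.3  50.6] F [ 0.5 -0.6 -0.9] d [-0.1  1.3 45.6] r [-0.001 -0.001 -0.009]
```

View pics/scene4c.png

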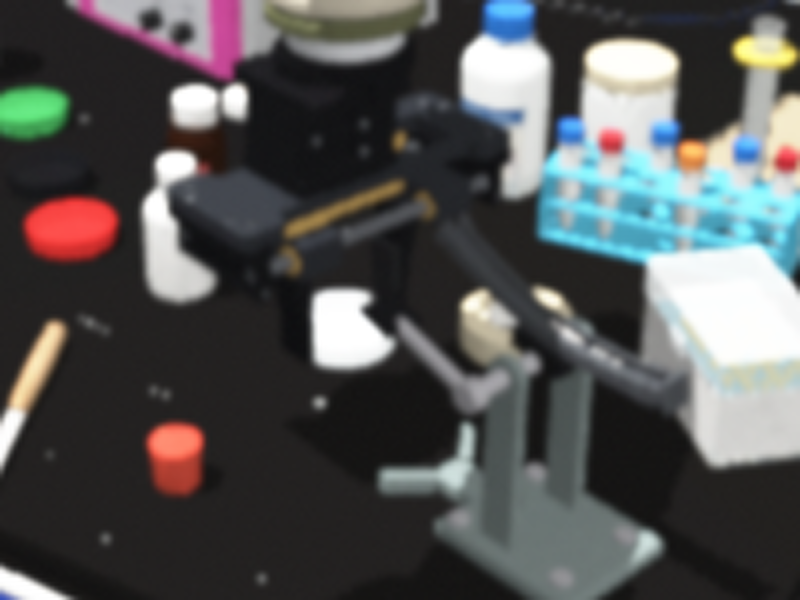

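View pics/top4c.png

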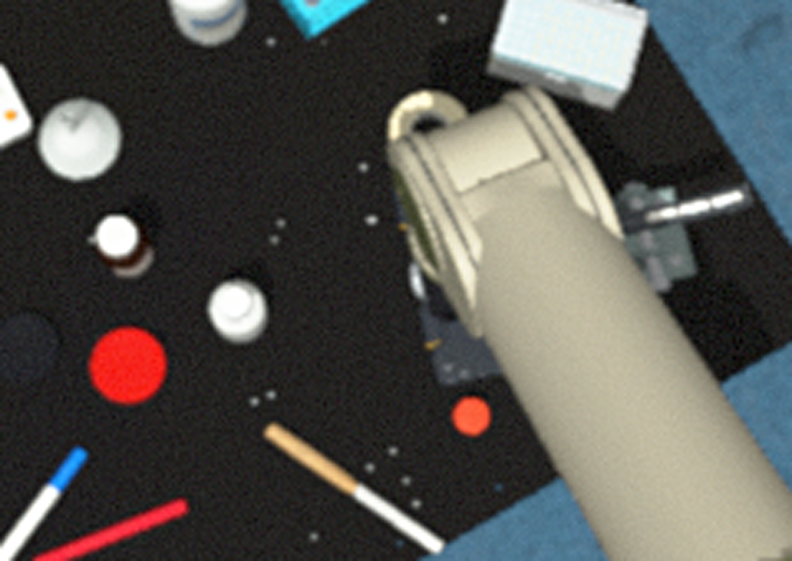

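Call:
{"api": "servo_tool", "payload": {
  "deltas": [
    {"hand": 40, "tx": 0, "ty": 1, "tz": 25, "rx": 0, "ry": 0, "rz": 0},
    {"hand": 40, "tx": 0, "ty": 1, "tz": 40, "rx": 0, "ry": 0, "rz": 0},
    {"hand": 40, "tx": 0, "ty": 1, "tz": 46, "rx": 0, "ry": 0, "rz": 0},
    {"hand": 40, "tx": 0, "ty": 1, "tz": 46, "rx": 0, "ry": 0, "rz": 0},
    {"hand": 80, "tx": 0, "ty": 1, "tz": 46, "rx": 0, "ry": 0, "rz": 0},
    {"hand": 80, "tx": 0, "ty": 1, "tz": 46, "rx": 0, "ry": 0, "rz": 0},
    {"hand": 80, "tx": 0, "ty": 1, "tz": 46, "rx": 0, "ry": 0, "rz": 0},
    {"hand": 80, "tx": 0, "ty": 1, "tz": 46, "rx": 0, "ry": 0, "rz": 0},
    {"hand": 80, "tx": 0, "ty": 1, "tz": 20, "rx": 0, "ry": 0, "rz": 0},
    {"hand": 80, "tx": 0, "ty": 1, "tz": 0, "rx": 0, "ry": 0, "rz": 0},
    {"hand": 80, "tx": 0, "ty": 1, "tz": 0, "rx": 0, "ry": 0, "rz": 0}
  ]
}}

```text
t: 5.7
eef_pos: [483.6, 200.7, 52.9]
tcp_rot: [0.995, 0.104, 0.002, -0.001]
contact_force: [0.7, -0.8, -0.6]
finger_gap: 0.917
```

Call:
{"api": "servo_tool", "payload": {
  "deltas": [
    {"hand": 36, "tx": 0, "ty": -20, "tz": 0, "rx": 0, "ry": 0, "rz": 0},
    {"hand": 36, "tx": 0, "ty": -40, "tz": 0, "rx": 0, "ry": 0, "rz": 0},
    {"hand": 36, "tx": 0, "ty": -55, "tz": 0, "rx": 0, "ry": 0, "rz": 0},
    {"hand": 36, "tx": 0, "ty": -55, "tz": 0, "rx": 0, "ry": 0, "rz": 0},
    {"hand": 36, "tx": 0, "ty": -55, "tz": 0, "rx": 0, "ry": 0, "rz": 0},
    {"hand": 36, "tx": 0, "ty": -55, "tz": 0, "rx": 0, "ry": 0, "rz": 0}
  ]
}}

```text
t: 6.3
eef_pos: [470.8, 252.4, 50.1]
tcp_rot: [0.995, 0.103, -0.0, 0.0]
contact_force: [-0.6, 0.2, -0.5]
finger_gap: 0.472
```

```bash
python3 -c "
from h import *
go((482.4,201,5),12.5)
for n in('scene','top'):
    im=cv2.cvtColor(capture(n),cv2.COLOR_RGB2BGR);cv2.imwrite(f'pics/{n}5.png',im)
    crop(im,*( (190,150,240,170,3.3) if n=='top' else (190,170,200,150,4)),f'pics/{n}5c.png')
"
```

```text
t 6.3 pos [470.8 252.4  50.1] F [-0.6  0.2 -0.5] d [ 0.8 52.7 45.1] r [ 0.001  0.    -0.011]
```

View pics/scene5c.png

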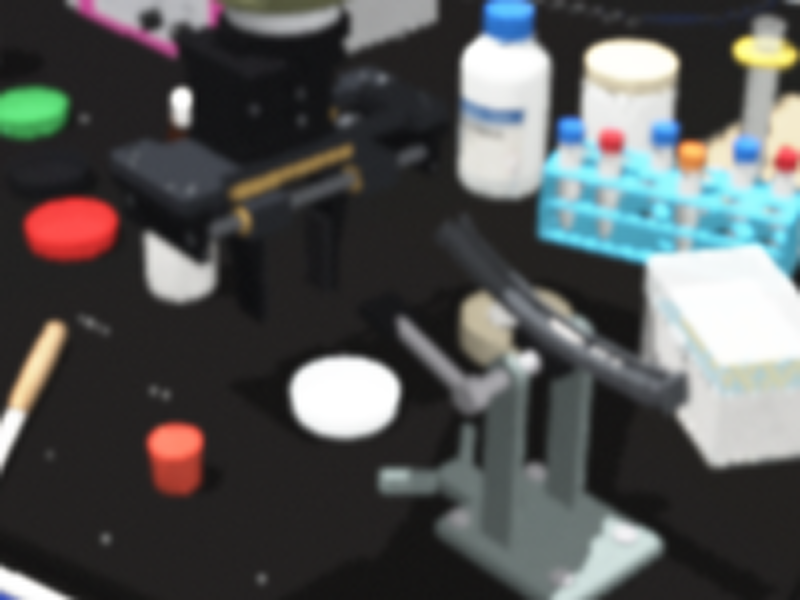

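View pics/top5c.png

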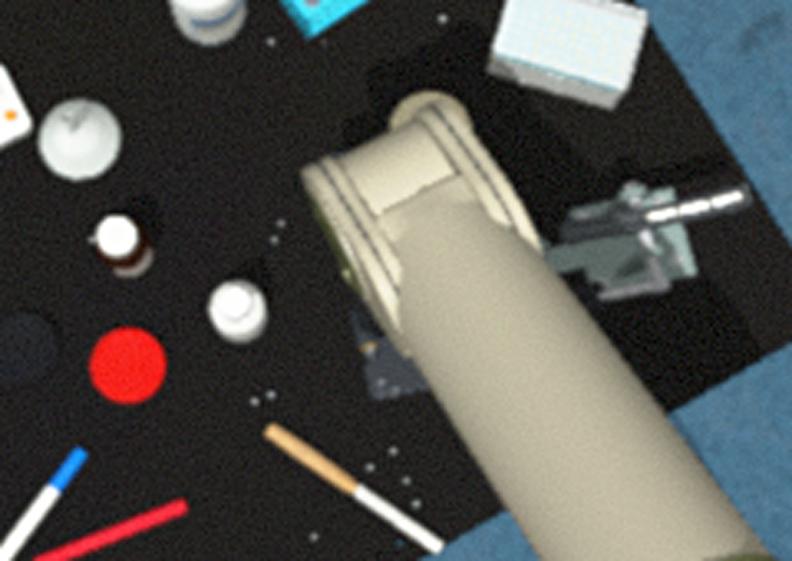

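Call:
{"api": "servo_tool", "payload": {
  "deltas": [
    {"hand": 36, "tx": -2, "ty": 0, "tz": 25, "rx": 0, "ry": 0, "rz": -0.01},
    {"hand": 36, "tx": -2, "ty": 0, "tz": 44, "rx": 0, "ry": 0, "rz": -0.01},
    {"hand": 36, "tx": -2, "ty": 0, "tz": 45, "rx": 0, "ry": 0, "rz": -0.01},
    {"hand": 36, "tx": -2, "ty": 0, "tz": 45, "rx": 0, "ry": 0, "rz": -0.01},
    {"hand": 36, "tx": -2, "ty": 7, "tz": 45, "rx": 0, "ry": 0, "rz": -0.01},
    {"hand": 36, "tx": -2, "ty": 14, "tz": 45, "rx": 0, "ry": 0, "rz": -0.01},
    {"hand": 36, "tx": -2, "ty": 20, "tz": 45, "rx": 0, "ry": 0, "rz": -0.01},
    {"hand": 36, "tx": -2, "ty": 26, "tz": 45, "rx": 0, "ry": 0, "rz": -0.01},
    {"hand": 36, "tx": -2, "ty": 32, "tz": 45, "rx": 0, "ry": 0, "rz": -0.01},
    {"hand": 36, "tx": -2, "ty": 38, "tz": 45, "rx": 0, "ry": 0, "rz": -0.01},
    {"hand": 36, "tx": -2, "ty": 44, "tz": 45, "rx": 0, "ry": 0, "rz": -0.01},
    {"hand": 36, "tx": -2, "ty": 50, "tz": 45, "rx": 0, "ry": 0, "rz": -0.01},
    {"hand": 36, "tx": -2, "ty": 55, "tz": 45, "rx": 0, "ry": 0, "rz": -0.01},
    {"hand": 36, "tx": -2, "ty": 60, "tz": 45, "rx": 0, "ry": 0, "rz": -0.01},
    {"hand": 36, "tx": -2, "ty": 60, "tz": 45, "rx": 0, "ry": 0, "rz": -0.01}
  ]
}}

```text
t: 7.9
eef_pos: [481.2, 193.7, 5.3]
tcp_rot: [0.994, 0.108, -0.0, 0.0]
contact_force: [0.3, 0.3, 0.1]
finger_gap: 0.415
```

```bash
python3 -c "
from h import *
go((482.4,201,5),12.5)
for n in('scene','top'):
    im=cv2.cvtColor(capture(n),cv2.COLOR_RGB2BGR);cv2.imwrite(f'pics/{n}6.png',im)
    crop(im,*( (190,150,240,170,3.3) if n=='top' else (240,190,133,100,6)),f'pics/{n}6c.png')
"
```

```text
t 7.9 pos [481.2 193.7   5.3] F [0.3 0.3 0.1] d [ 2.8 -6.9  0.3] r [ 0.     0.    -0.001]
```

View pics/scene6c.png

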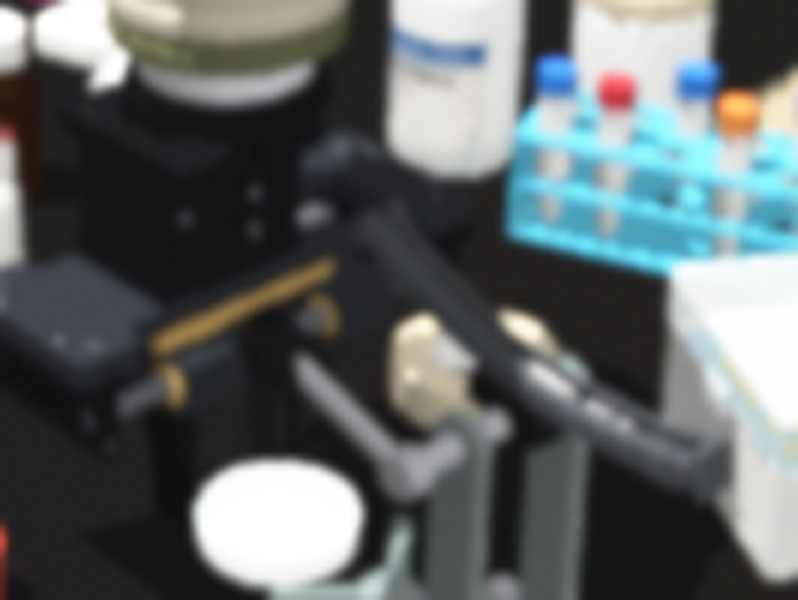

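Call:
{"api": "servo_tool", "payload": {
  "deltas": [
    {"hand": 36, "tx": 0, "ty": 3, "tz": 0, "rx": 0, "ry": 0, "rz": 0},
    {"hand": 36, "tx": 0, "ty": 6, "tz": 0, "rx": 0, "ry": 0, "rz": 0},
    {"hand": 36, "tx": 0, "ty": 9, "tz": 0, "rx": 0, "ry": 0, "rz": 0},
    {"hand": 36, "tx": 0, "ty": 10, "tz": 0, "rx": 0, "ry": 0, "rz": 0},
    {"hand": 36, "tx": 0, "ty": 10, "tz": 0, "rx": 0, "ry": 0, "rz": 0},
    {"hand": 36, "tx": 0, "ty": 10, "tz": 0, "rx": 0, "ry": 0, "rz": 0}
  ]
}}

```text
t: 8.6
eef_pos: [483.1, 184.9, 5.3]
tcp_rot: [0.994, 0.109, -0.0, -0.0]
contact_force: [0.4, -0.3, -0.1]
finger_gap: 0.412
```

```bash
python3 -c "
from h import *
go((482.4,201,5),12.5)
for n in('scene','top'):
    im=cv2.cvtColor(capture(n),cv2.COLOR_RGB2BGR);cv2.imwrite(f'pics/{n}7.png',im)
    crop(im,*( (190,150,240,170,3.3) if n=='top' else (240,210,133,100,6)),f'pics/{n}7c.png')
"
```

```text
t 8.6 pos [483.1 184.9   5.3] F [ 0.4 -0.3 -0.1] d [  2.8 -15.9   0.3] r [-0.  0. -0.]
```

View pics/scene7c.png

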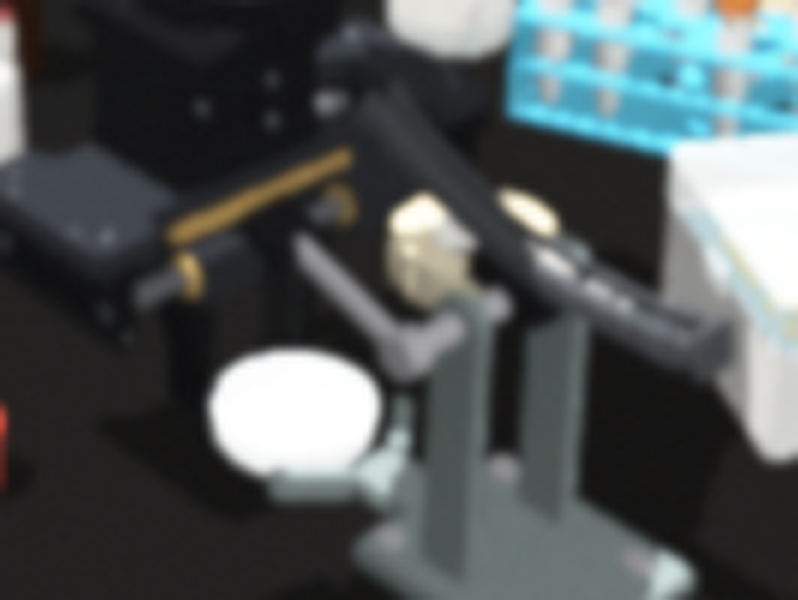

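Call:
{"api": "servo_tool", "payload": {
  "deltas": [
    {"hand": 36, "tx": 0, "ty": 2, "tz": 0, "rx": 0, "ry": 0, "rz": 0},
    {"hand": 36, "tx": 0, "ty": 4, "tz": 0, "rx": 0, "ry": 0, "rz": 0},
    {"hand": 36, "tx": 0, "ty": 5, "tz": 0, "rx": 0, "ry": 0, "rz": 0},
    {"hand": 36, "tx": 0, "ty": 5, "tz": 0, "rx": 0, "ry": 0, "rz": 0}
  ]
}}

```text
t: 9.1
eef_pos: [484.3, 179.7, 5.3]
tcp_rot: [0.994, 0.109, -0.0, 0.0]
contact_force: [-0.3, 0.6, -0.2]
finger_gap: 0.414
```

Call:
{"api": "servo_tool", "payload": {
  "deltas": [
    {"hand": 36, "tx": 0, "ty": 1, "tz": 0, "rx": 0, "ry": 0, "rz": 0},
    {"hand": 36, "tx": 0, "ty": 2, "tz": 0, "rx": 0, "ry": 0, "rz": 0},
    {"hand": 36, "tx": 0, "ty": 2, "tz": 0, "rx": 0, "ry": 0, "rz": 0}
  ]
}}

```text
t: 9.4
eef_pos: [484.7, 177.8, 5.3]
tcp_rot: [0.994, 0.109, -0.0, -0.0]
contact_force: [-0.0, -0.2, 0.1]
finger_gap: 0.412
```

```bash
python3 -c "
from h import *
go((482.4,201,5),12.5)
for n in('scene',):
    im=cv2.cvtColor(capture(n),cv2.COLOR_RGB2BGR);cv2.imwrite(f'pics/{n}8.png',im)
    crop(im,*( (190,150,240,170,3.3) if n=='top' else (240,230,100,75,8)),f'pics/{n}8c.png')
"
```

```text
t 9.4 pos [484.7 177.8   5.3] F [-0.  -0.2  0.1] d [  2.8 -23.1   0.3] r [-0.  0. -0.]
```

View pics/scene8c.png

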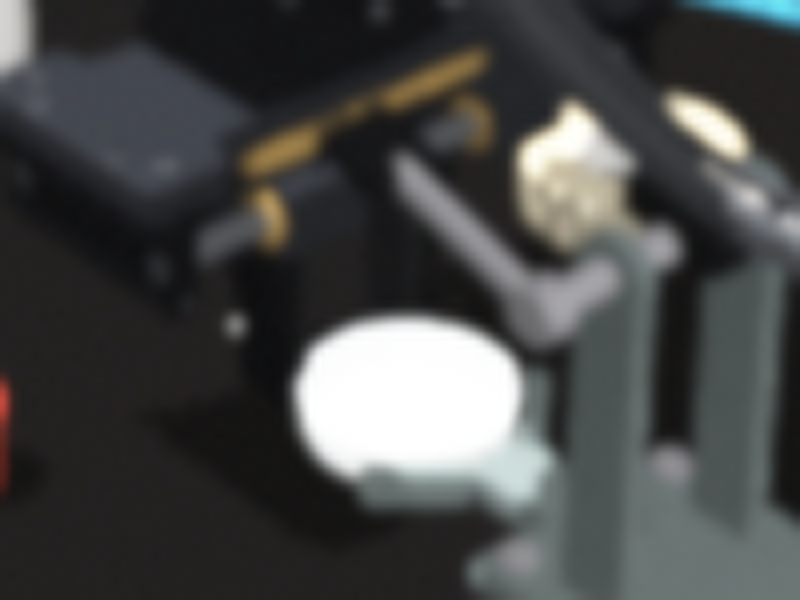

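Call:
{"api": "servo_tool", "payload": {
  "deltas": [
    {"hand": 36, "tx": 0, "ty": 1, "tz": 0, "rx": 0, "ry": 0, "rz": 0},
    {"hand": 36, "tx": 0, "ty": 2, "tz": 0, "rx": 0, "ry": 0, "rz": 0},
    {"hand": 36, "tx": 0, "ty": 2, "tz": 0, "rx": 0, "ry": 0, "rz": 0}
  ]
}}

```text
t: 9.75
eef_pos: [485.2, 176.0, 5.3]
tcp_rot: [0.994, 0.109, 0.0, -0.0]
contact_force: [0.5, 0.6, 0.3]
finger_gap: 0.414
```

Call:
{"api": "servo_tool", "payload": {
  "deltas": [
    {"hand": 36, "tx": 0, "ty": 1, "tz": 0, "rx": 0, "ry": 0, "rz": 0},
    {"hand": 36, "tx": 0, "ty": 2, "tz": 0, "rx": 0, "ry": 0, "rz": 0},
    {"hand": 36, "tx": 0, "ty": 2, "tz": 0, "rx": 0, "ry": 0, "rz": 0}
  ]
}}

```text
t: 10.05
eef_pos: [485.7, 175.3, 5.5]
tcp_rot: [0.994, 0.109, 0.0, -0.001]
contact_force: [0.2, 5.0, 0.2]
finger_gap: 0.413
```

Call:
{"api": "servo_tool", "payload": {
  "deltas": [
    {"hand": 36, "tx": 0, "ty": -10, "tz": 0, "rx": 0, "ry": 0, "rz": 0},
    {"hand": 36, "tx": 0, "ty": -30, "tz": 0, "rx": 0, "ry": 0, "rz": 0},
    {"hand": 36, "tx": 0, "ty": -60, "tz": -40, "rx": 0, "ry": 0, "rz": 0},
    {"hand": 0, "tx": 0, "ty": -90, "tz": -80, "rx": 0, "ry": 0, "rz": 0},
    {"hand": 0, "tx": 0, "ty": -130, "tz": -120, "rx": 0, "ry": 0, "rz": 0},
    {"hand": 0, "tx": 0, "ty": -170, "tz": -160, "rx": 0, "ry": 0, "rz": 0},
    {"hand": 0, "tx": 0, "ty": -200, "tz": -200, "rx": 0, "ry": 0, "rz": 0},
    {"hand": 0, "tx": 0, "ty": -200, "tz": -200, "rx": 0, "ry": 0, "rz": 0},
    {"hand": 0, "tx": 0, "ty": -200, "tz": -200, "rx": 0, "ry": 0, "rz": 0}
  ]
}}

```text
t: 10.95
eef_pos: [442.0, 371.3, 206.6]
tcp_rot: [0.994, 0.11, 0.001, -0.001]
contact_force: [0.7, -0.4, 0.1]
finger_gap: 0.015
```

```bash
python3 -c "
from h import *
go((482.4,201,5),12.5)
for n in('scene','top'):
    im=cv2.cvtColor(capture(n),cv2.COLOR_RGB2BGR);cv2.imwrite(f'pics/{n}9.png',im)
    im=cv2.convertScaleAbs(im,alpha=1.5,beta=15)
    crop(im,*( (340,195,85,60,9) if n=='top' else (240,210,133,100,6)),f'pics/{n}9c.png')
"
```

```text
t 10.95 pos [442.  371.3 206.6] F [ 0.7 -0.4  0.1] d [  1.7 175.3 201.4] r [-0.001 -0.002  0.002]
```

View pics/scene9c.png

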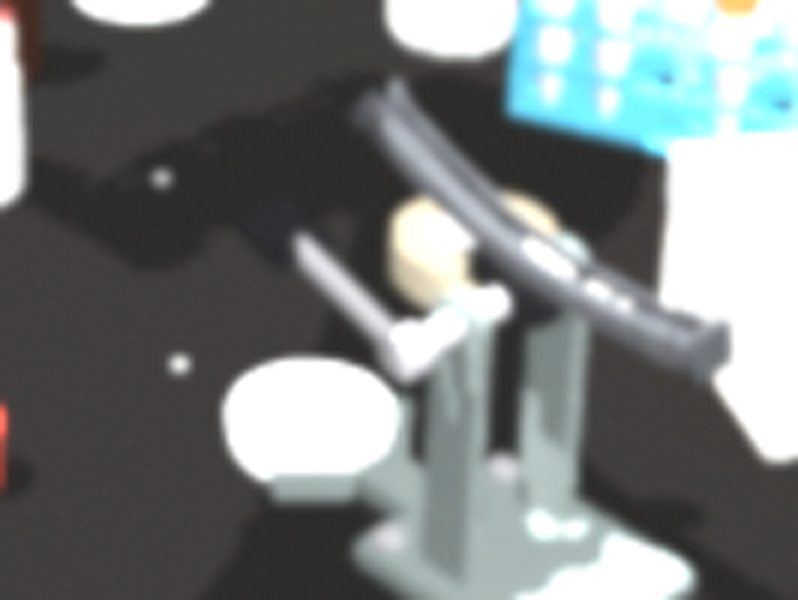

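View pics/top9c.png

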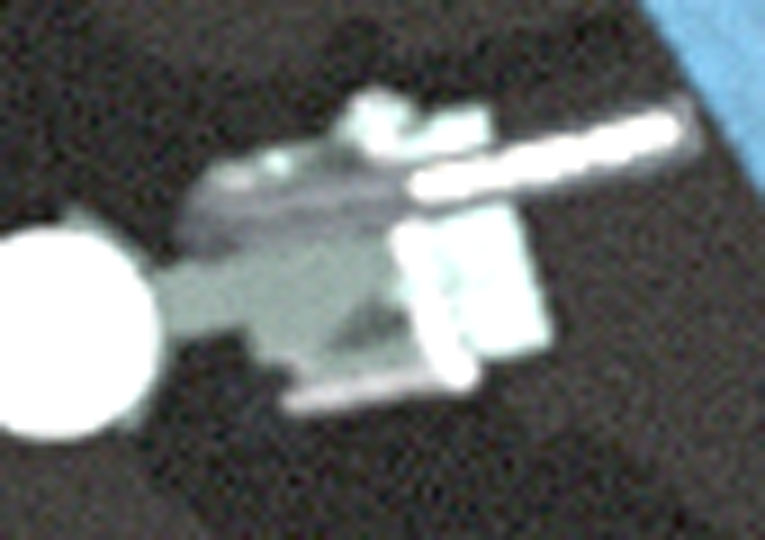

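Run:
```python
from h import *
p=[514.87,54.67,1.789];c,n=np.cos(p[2]),np.sin(p[2])
for nm,box,z in(("top",(330,215,40,40),14),("scene",(265,255,50,50),9)):
    im=cv2.imread(f"pics/{nm}9.png");x,y,w,h=box;m=np.zeros(im.shape[:2],np.uint8)
    m[y:y+h,x:x+w]=(im.min(2)[y:y+h,x:x+w]>150)
    k,l,st,ce=cv2.connectedComponentsWithStats(m);i=1+np.argmax(st[1:,4])
    X=onz(nm,*ce[i],z);d=X[:2]-p[:2];print(nm,st[i],ce[i],X.round(1),"stand",(c*d[0]+n*d[1]).round(1),(-n*d[0]+c*d[1]).round(1))
```

```text
top [335 221  22  22 400] [345.3675 231.56  ] [490.9 147.5  14. ] stand 95.8 3.3
scene [278 270  28  20 453] [291.22075055 279.36203091] [494.4 146.2   9. ] stand 93.8 0.2
```

Call:
{"api": "servo_tool", "payload": {
  "deltas": [
    {"hand": 0, "tx": -9, "ty": 45, "tz": 0, "rx": 0, "ry": 0, "rz": 0},
    {"hand": 0, "tx": -18, "ty": 90, "tz": 0, "rx": 0, "ry": 0, "rz": 0},
    {"hand": 0, "tx": -27, "ty": 135, "tz": 0, "rx": 0, "ry": 0, "rz": 0},
    {"hand": 0, "tx": -36, "ty": 180, "tz": 0, "rx": 0, "ry": 0, "rz": 0},
    {"hand": 0, "tx": -45, "ty": 225, "tz": 0, "rx": 0, "ry": 0, "rz": 0},
    {"hand": 0, "tx": -50, "ty": 255, "tz": 10, "rx": 0, "ry": 0, "rz": 0},
    {"hand": 0, "tx": -50, "ty": 269, "tz": 30, "rx": 0, "ry": 0, "rz": 0},
    {"hand": 0, "tx": -50, "ty": 269, "tz": 40, "rx": 0, "ry": 0, "rz": 0},
    {"hand": 0, "tx": -50, "ty": 269, "tz": 40, "rx": 0, "ry": 0, "rz": 0},
    {"hand": 0, "tx": -50, "ty": 269, "tz": 40, "rx": 0, "ry": 0, "rz": 0}
  ]
}}

```text
t: 12.05
eef_pos: [451.2, 96.6, 165.0]
tcp_rot: [0.994, 0.109, -0.001, 0.0]
contact_force: [0.4, 0.6, -0.5]
finger_gap: 0.006
```

```bash
cat > look.py <<'E'
from h import *
import sys
k=sys.argv[1]
go((452.3,98.2,131),12.5)
for n in sys.argv[2:]:
    im=cv2.cvtColor(capture(n),cv2.COLOR_RGB2BGR);cv2.imwrite(f'pics/{n}{k}.png',im)
    im=cv2.convertScaleAbs(im,alpha=1.3,beta=10)
    crop(im,*( (330,180,100,75,8) if n=='top' else (250,190,133,100,6)),f'pics/{n}{k}c.png')
E
python3 look.py 10 scene top
```

```text
t 12.05 pos [451.2  96.6 165. ] F [ 0.4  0.6 -0.5] d [ 1.5 -1.4 34. ] r [0.    0.001 0.001]
```

View pics/scene10c.png

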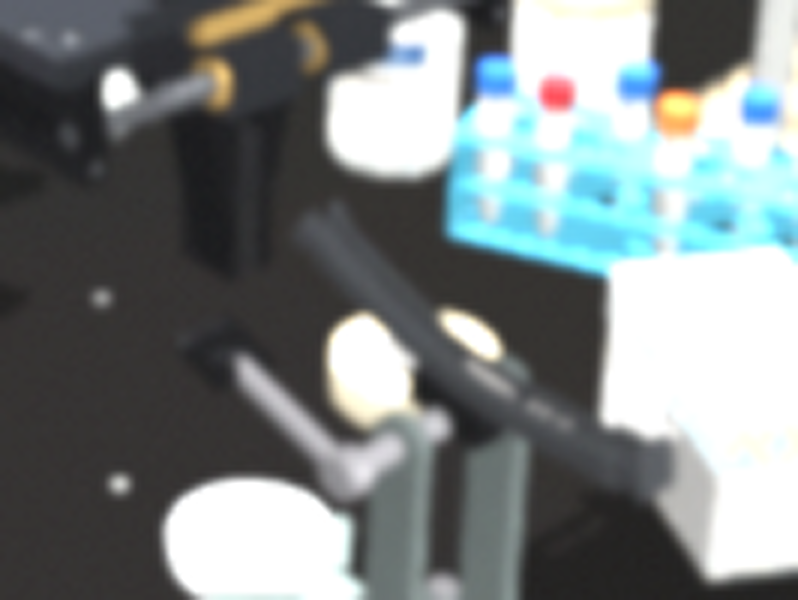

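View pics/top10.png

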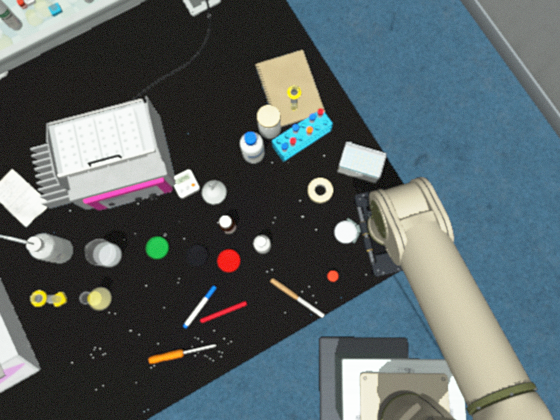

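```bash
python3 -c "
from h import *
print(proj('scene',[[452.3,98.2,131],[451.2,96.6,165],[451.2,96.6,131]]), onz('scene',285.8,248.3,131),onz('top',340+257/9-.45,195+405/9-.45,131))"
```

```text
[[285.98951624 247.3815402 ]
 [286.0984389  232.87663595]
 [285.9021991  247.89681582]] [450.28369703  95.38416256 131.        ] [452.56488308 103.35584244 131.        ]
```

Call:
{"api": "servo_tool", "payload": {
  "deltas": [
    {"hand": 0, "tx": 1, "ty": -1, "tz": 15, "rx": 0, "ry": 0, "rz": 0},
    {"hand": 0, "tx": 1, "ty": -1, "tz": 28, "rx": 0, "ry": 0, "rz": 0},
    {"hand": 0, "tx": 1, "ty": -1, "tz": 30, "rx": 0, "ry": 0, "rz": 0},
    {"hand": 0, "tx": 1, "ty": -1, "tz": 32, "rx": 0, "ry": 0, "rz": 0},
    {"hand": 0, "tx": 1, "ty": -1, "tz": 34, "rx": 0, "ry": 0, "rz": 0},
    {"hand": 0, "tx": 1, "ty": -1, "tz": 36, "rx": 0, "ry": 0, "rz": 0},
    {"hand": 0, "tx": 1, "ty": -1, "tz": 38, "rx": 0, "ry": 0, "rz": 0},
    {"hand": 0, "tx": 1, "ty": -1, "tz": 40, "rx": 0, "ry": 0, "rz": 0},
    {"hand": 0, "tx": 1, "ty": -1, "tz": 42, "rx": 0, "ry": 0, "rz": 0},
    {"hand": 0, "tx": 1, "ty": -1, "tz": 44, "rx": 0, "ry": 0, "rz": 0},
    {"hand": 0, "tx": 1, "ty": -1, "tz": 46, "rx": 0, "ry": 0, "rz": 0},
    {"hand": 0, "tx": 1, "ty": -1, "tz": 48, "rx": 0, "ry": 0, "rz": 0},
    {"hand": 0, "tx": 1, "ty": -1, "tz": 48, "rx": 0, "ry": 0, "rz": 0}
  ]
}}

```text
t: 13.45
eef_pos: [452.3, 97.0, 117.0]
tcp_rot: [0.994, 0.109, -0.0, 0.0]
contact_force: [0.0, 0.9, 0.9]
finger_gap: 0.005
```

```bash
python3 look.py 11 scene
```

```text
t 13.45 pos [452.3  97.  117. ] F [0.  0.9 0.9] d [  0.3  -1.1 -14. ] r [ 0.  0. -0.]
```

View pics/scene11c.png

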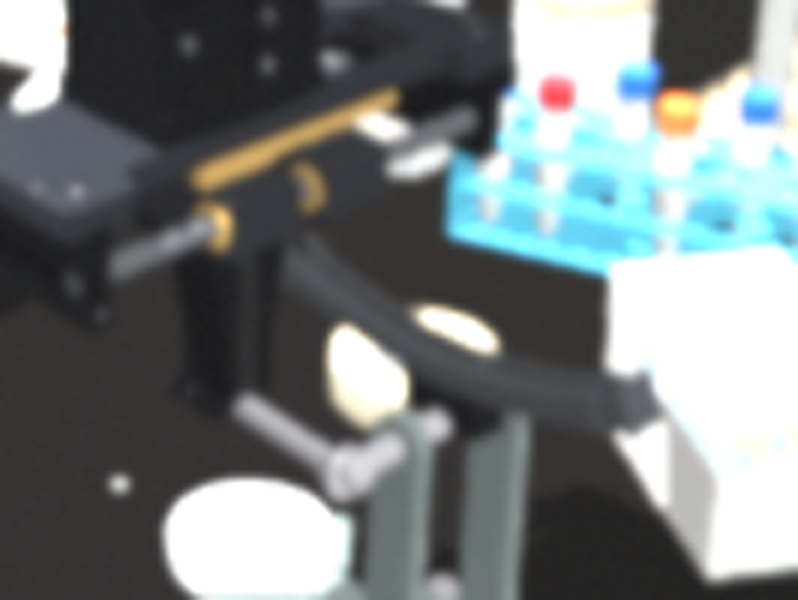

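Call:
{"api": "servo_tool", "payload": {
  "deltas": [
    {"hand": 0, "tx": 0, "ty": 0, "tz": 2, "rx": 0, "ry": 0, "rz": 0},
    {"hand": 0, "tx": 0, "ty": 0, "tz": 4, "rx": 0, "ry": 0, "rz": 0},
    {"hand": 0, "tx": 0, "ty": 0, "tz": 6, "rx": 0, "ry": 0, "rz": 0},
    {"hand": 0, "tx": 0, "ty": 0, "tz": 8, "rx": 0, "ry": 0, "rz": 0},
    {"hand": 0, "tx": 0, "ty": 0, "tz": 10, "rx": 0, "ry": 0, "rz": 0},
    {"hand": 0, "tx": 0, "ty": 0, "tz": 11, "rx": 0, "ry": 0, "rz": 0},
    {"hand": 0, "tx": 0, "ty": 0, "tz": 11, "rx": 0, "ry": 0, "rz": 0},
    {"hand": 0, "tx": 0, "ty": 0, "tz": 0, "rx": 0, "ry": 0, "rz": 0},
    {"hand": 0, "tx": 0, "ty": -20, "tz": -40, "rx": 0, "ry": 0, "rz": 0},
    {"hand": 0, "tx": 0, "ty": -70, "tz": -60, "rx": 0, "ry": 0, "rz": 0},
    {"hand": 0, "tx": 0, "ty": -120, "tz": -70, "rx": 0, "ry": 0, "rz": 0},
    {"hand": 0, "tx": 0, "ty": -170, "tz": -80, "rx": 0, "ry": 0, "rz": 0},
    {"hand": 0, "tx": 0, "ty": -180, "tz": -80, "rx": 0, "ry": 0, "rz": 0},
    {"hand": 0, "tx": 0, "ty": -180, "tz": -80, "rx": 0, "ry": 0, "rz": 0}
  ]
}}

```text
t: 14.9
eef_pos: [412.6, 275.2, 197.9]
tcp_rot: [0.994, 0.111, 0.0, -0.0]
contact_force: [0.5, -1.6, 0.6]
finger_gap: 0.005
```

```bash
python3 look.py 12 scene top
```

```text
t 14.9 pos [412.6 275.2 197.9] F [ 0.5 -1.6  0.6] d [ -0.4 181.4  66.9] r [-0.    -0.001  0.004]
```

View pics/scene12c.png

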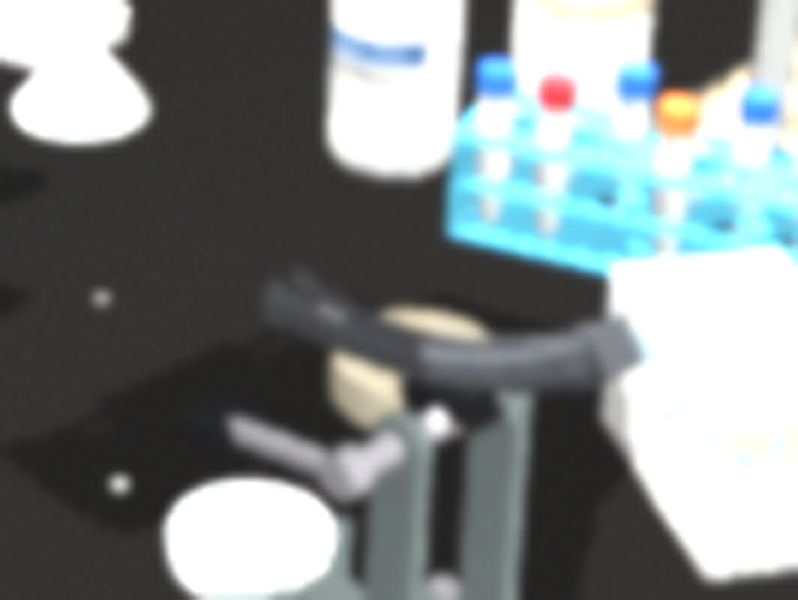

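View pics/top12c.png

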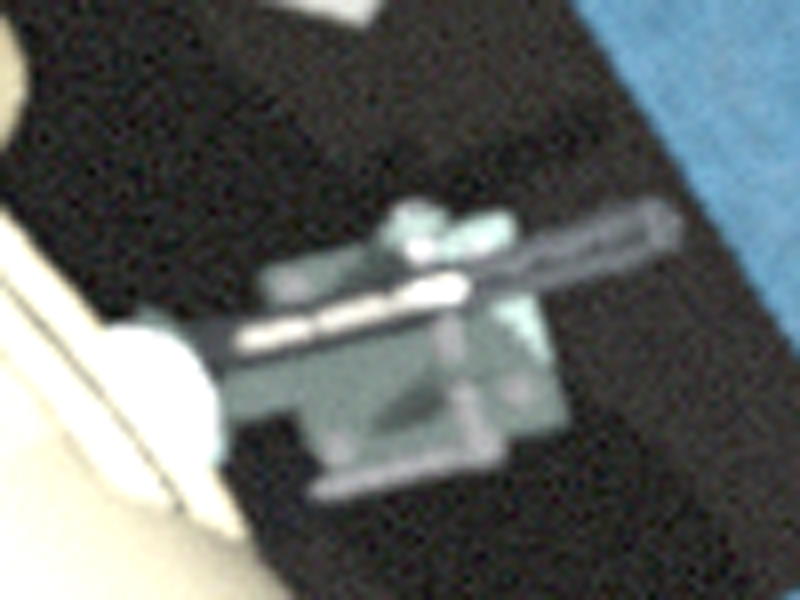

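```bash
python3 -c "
from h import *
im=cv2.imread('pics/top12.png');im=cv2.convertScaleAbs(im,alpha=2,beta=20);crop(im,350,210,45,30,17,'pics/top12d.png')
im=cv2.imread('pics/scene12.png');im=cv2.convertScaleAbs(im,alpha=2,beta=20);crop(im,285,225,45,33,17,'pics/scene12d.png')"
```

```text
(no output)
```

View pics/top12d.png

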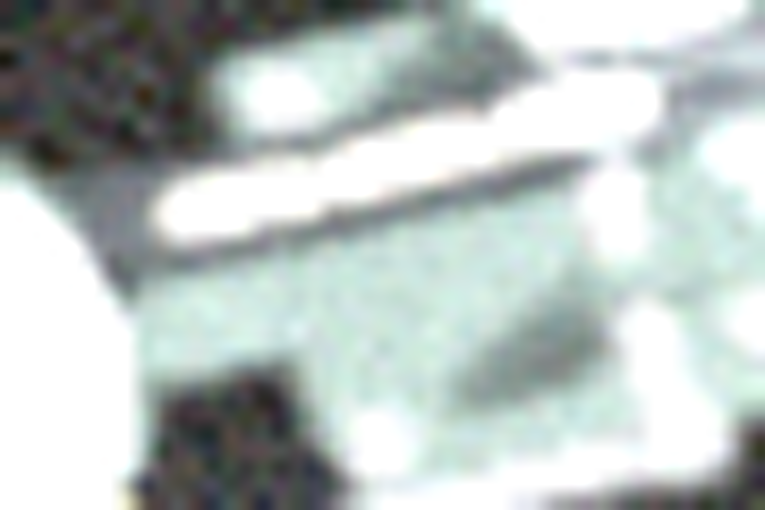

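View pics/scene12d.png

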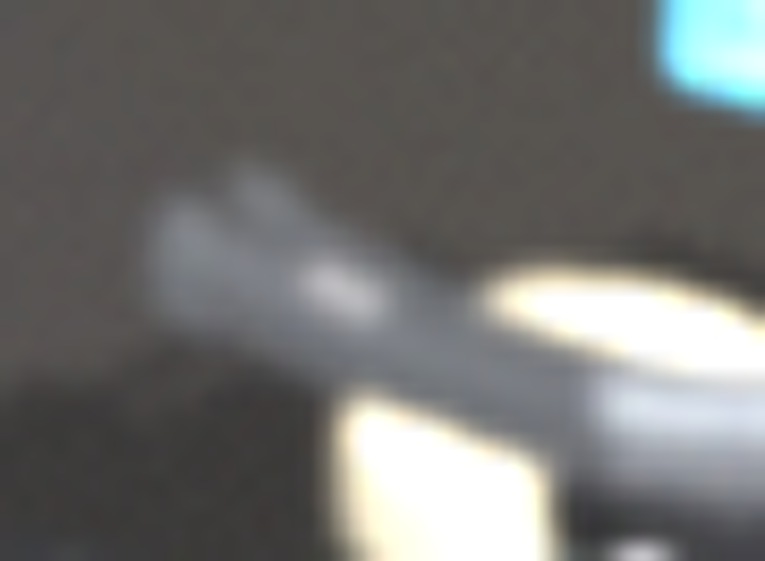

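```bash
cat > g.py <<'E'
from h import *
from scipy.optimize import least_squares
O=np.array([513.2,54.3]);yaw=1.789
ex=np.array([np.cos(yaw),np.sin(yaw)]);ey=np.array([-ex[1],ex[0]])
def tubept(th,s,h=0,y=0):
    # s: mm behind rim along axis
    f=.56-s/200.
    if s>=0: p=np.array([66-200*np.sin(.56),47+200*np.cos(.56)])+(200-h)*np.array([np.sin(f),-np.cos(f)])
    else: p=np.array([66,47])-s*np.array([np.cos(.56),np.sin(.56)])+h*np.array([-np.sin(.56),np.cos(.56)])
    c,n=np.cos(th),np.sin(th);q=np.array([c*p[0]+n*p[1],-n*p[0]+c*p[1]])
    w=O+ex*q[0]+ey*y;return np.array([w[0],w[1],110+q[1]])
def lev(th,r=60,h=0,y=50):
    a=.31-th;q=np.array([r*np.cos(a)-h*np.sin(a),r*np.sin(a)+h*np.cos(a)]);w=O+ex*q[0]+ey*y;return np.array([w[0],w[1],110+q[1]])
pj=lambda n,X:proj(n,X)[0].round(1)
if __name__=="__main__":
    print("th0 rim scene",pj("scene",tubept(0,0)),"back",pj("scene",tubept(0,150)),"top rim",pj("top",tubept(0,0)),"back",pj("top",tubept(0,150)),"levtip",pj("top",lev(0,48)),pj("scene",lev(0,48)))
    for th in(.35,.4,.45,.5):
        print(th,"rimtop",pj("scene",tubept(th,0,8)),"back",pj("scene",tubept(th,150)),"topcam rim",pj("top",tubept(th,0)),"back",pj("top",tubept(th,150)),"lev48",pj("scene",lev(th,48)))
        for s in(10,15,20):print("   s",s,pj("scene",tubept(th,s,2)),pj("top",tubept(th,s,0)))
E
python3 g.py
```

```text
th0 rim scene [301.1 226.1] back [355.5 267.9] top rim [363.  219.8] back [416.2 209.7] levtip [373.7 239.2] [289.4 252.3]
0.35 rimtop [297.4 231.7] back [351.7 253.4] topcam rim [356.9 222.5] back [414.2 208.7] lev48 [288.6 258.9]
   s 10 [300.1 236.5] [360.6 221.8]
   s 15 [301.8 237.7] [362.4 221.5]
   s 20 [303.4 238.9] [364.3 221.1]
0.4 rimtop [296.9 233.1] back [350.8 251.3] topcam rim [356.4 222.8] back [413.6 208.7] lev48 [288.6 259.9]
   s 10 [299.8 237.8] [360.1 222.1]
   s 15 [301.4 238.9] [361.9 221.7]
   s 20 [303.1 240. ] [363.8 221.3]
0.45 rimtop [296.5 234.5] back [349.9 249.3] topcam rim [355.9 223.2] back [412.9 208.6] lev48 [288.7 261. ]
   s 10 [299.4 239.1] [359.6 222.4]
   s 15 [301.1 240.1] [361.5 222. ]
   s 20 [302.7 241.1] [363.4 221.6]
0.5 rimtop [296.1 236. ] back [348.8 247.3] topcam rim [355.5 223.5] back [412.2 208.6] lev48 [288.8 262.1]
   s 10 [299.2 240.4] [359.2 222.7]
   s 15 [300.8 241.3] [361.1 222.3]
   s 20 [302.5 242.2] [363.  221.8]
```

Call:
{"api": "servo_tool", "payload": {
  "deltas": [
    {"hand": 0, "tx": 0, "ty": 45, "tz": 0, "rx": 0, "ry": 0, "rz": 0},
    {"hand": 0, "tx": 0, "ty": 90, "tz": 5, "rx": 0, "ry": 0, "rz": 0},
    {"hand": 0, "tx": 0, "ty": 135, "tz": 15, "rx": 0, "ry": 0, "rz": 0},
    {"hand": 0, "tx": 0, "ty": 170, "tz": 35, "rx": 0, "ry": 0, "rz": 0},
    {"hand": 0, "tx": 0, "ty": 180, "tz": 60, "rx": 0, "ry": 0, "rz": 0},
    {"hand": 0, "tx": 0, "ty": 180, "tz": 80, "rx": 0, "ry": 0, "rz": 0},
    {"hand": 0, "tx": 0, "ty": 180, "tz": 87, "rx": 0, "ry": 0, "rz": 0},
    {"hand": 0, "tx": 0, "ty": 180, "tz": 88, "rx": 0, "ry": 0, "rz": 0},
    {"hand": 0, "tx": 0, "ty": 180, "tz": 89, "rx": 0, "ry": 0, "rz": 0},
    {"hand": 0, "tx": 0, "ty": 180, "tz": 90, "rx": 0, "ry": 0, "rz": 0},
    {"hand": 0, "tx": 0, "ty": 180, "tz": 91, "rx": 0, "ry": 0, "rz": 0},
    {"hand": 0, "tx": 0, "ty": 180, "tz": 91.5, "rx": 0, "ry": 0, "rz": 0},
    {"hand": 0, "tx": 0, "ty": 180, "tz": 92, "rx": 0, "ry": 0, "rz": 0},
    {"hand": 0, "tx": 0, "ty": 180, "tz": 92, "rx": 0, "ry": 0, "rz": 0},
    {"hand": 0, "tx": 0, "ty": 180, "tz": 92, "rx": 0, "ry": 0, "rz": 0}
  ]
}}

```text
t: 16.5
eef_pos: [452.7, 97.3, 105.6]
tcp_rot: [0.994, 0.109, 0.0, -0.0]
contact_force: [-0.7, 0.9, 3.1]
finger_gap: 0.004
```

```bash
python3 look.py 13 scene top; python3 -c "
from h import *
im=cv2.imread('pics/scene13.png');im=cv2.convertScaleAbs(im,alpha=2,beta=20);crop(im,275,215,64,48,12,'pics/scene13d.png')"
```

```text
t 16.5 pos [452.7  97.3 105.6] F [-0.7  0.9  3.1] d [ -0.1  -1.  -25.4] r [-0.    -0.001 -0.   ]
```

View pics/scene13d.png

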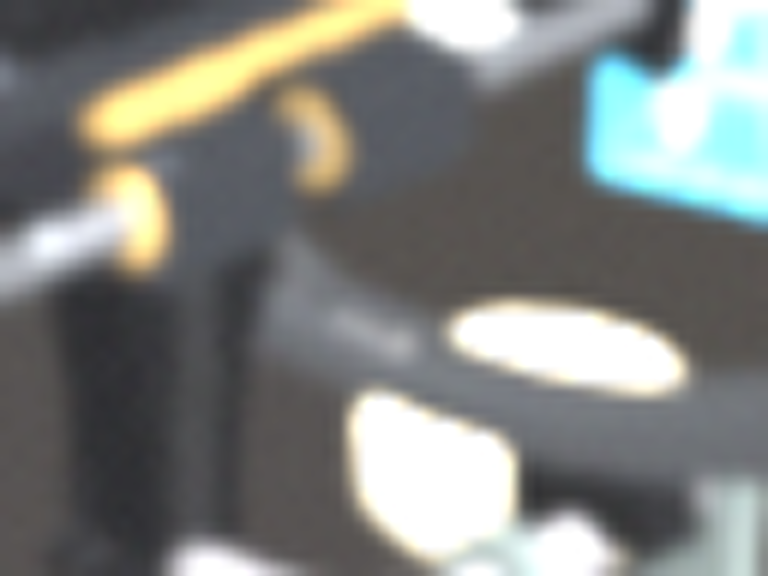

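View pics/top13c.png

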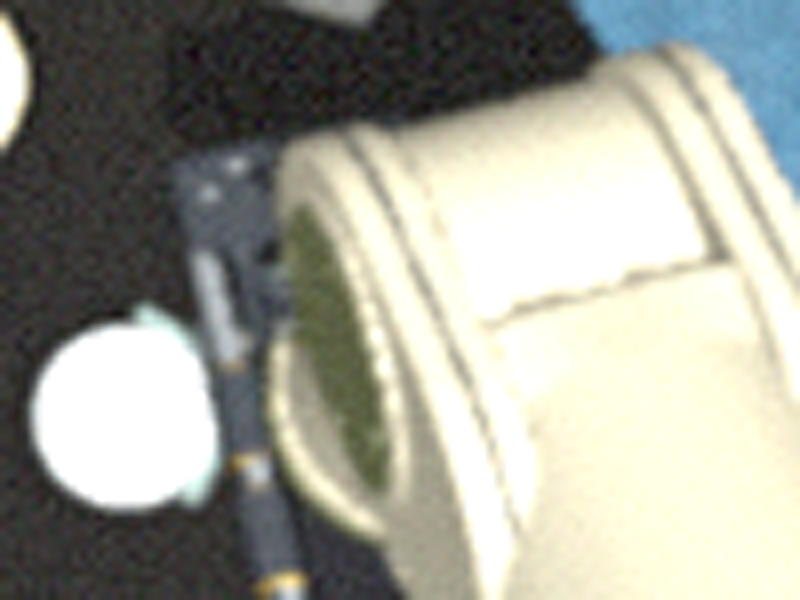

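Call:
{"api": "servo_tool", "payload": {
  "deltas": [
    {"hand": 0, "tx": 0, "ty": 0, "tz": 0.5, "rx": 0, "ry": 0, "rz": 0},
    {"hand": 0, "tx": 0, "ty": 0, "tz": 1, "rx": 0, "ry": 0, "rz": 0},
    {"hand": 0, "tx": 0, "ty": 0, "tz": 1.5, "rx": 0, "ry": 0, "rz": 0},
    {"hand": 0, "tx": 0, "ty": 0, "tz": 2, "rx": 0, "ry": 0, "rz": 0},
    {"hand": 0, "tx": 0, "ty": 0, "tz": 2, "rx": 0, "ry": 0, "rz": 0},
    {"hand": 0, "tx": 0, "ty": 0, "tz": 2, "rx": 0, "ry": 0, "rz": 0}
  ]
}}

```text
t: 17.2
eef_pos: [452.3, 97.1, 103.2]
tcp_rot: [0.994, 0.109, -0.0, -0.0]
contact_force: [-0.2, -0.9, 2.9]
finger_gap: 0.009
```

Call:
{"api": "servo_tool", "payload": {
  "deltas": [
    {"hand": 0, "tx": 0, "ty": 0, "tz": -10, "rx": 0, "ry": 0, "rz": 0},
    {"hand": 0, "tx": 0, "ty": -20, "tz": -40, "rx": 0, "ry": 0, "rz": 0},
    {"hand": 0, "tx": 0, "ty": -70, "tz": -70, "rx": 0, "ry": 0, "rz": 0},
    {"hand": 0, "tx": 0, "ty": -120, "tz": -80, "rx": 0, "ry": 0, "rz": 0},
    {"hand": 0, "tx": 0, "ty": -170, "tz": -90, "rx": 0, "ry": 0, "rz": 0},
    {"hand": 0, "tx": 0, "ty": -220, "tz": -90, "rx": 0, "ry": 0, "rz": 0},
    {"hand": 0, "tx": 0, "ty": -220, "tz": -90, "rx": 0, "ry": 0, "rz": 0},
    {"hand": 0, "tx": 0, "ty": -220, "tz": -90, "rx": 0, "ry": 0, "rz": 0}
  ]
}}

```text
t: 18.0
eef_pos: [403.7, 313.3, 193.3]
tcp_rot: [0.994, 0.111, -0.0, 0.0]
contact_force: [0.3, -1.3, -0.0]
finger_gap: 0.004
```

```bash
python3 look.py 14 scene top; python3 -c "
from h import *
im=cv2.imread('pics/scene14.png');im=cv2.convertScaleAbs(im,alpha=2,beta=20);crop(im,275,215,64,48,12,'pics/scene14d.png')
im=cv2.imread('pics/top14.png');crop(im,345,200,75,45,10,'pics/top14d.png')"
```

```text
t 18.0 pos [403.7 313.3 193.3] F [ 0.3 -1.3 -0. ] d [2.000e-01 2.205e+02 6.250e+01] r [0.001 0.001 0.004]
```

View pics/scene14d.png

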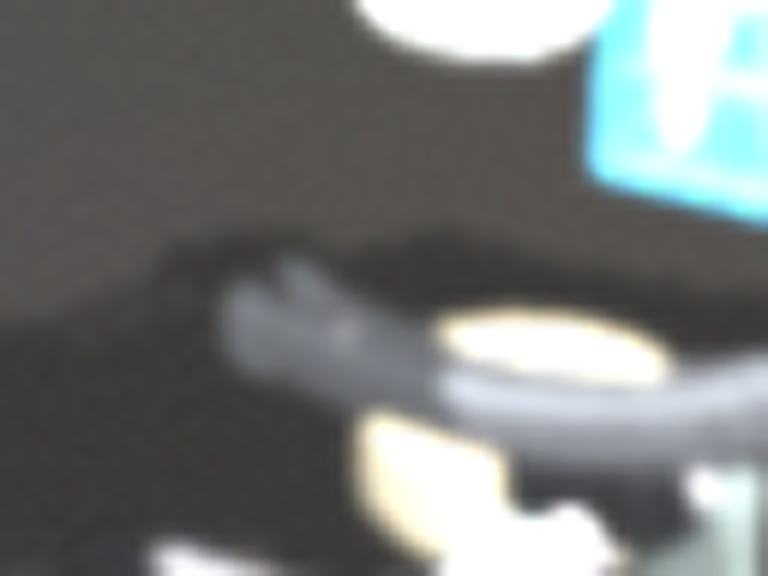

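View pics/top14d.png

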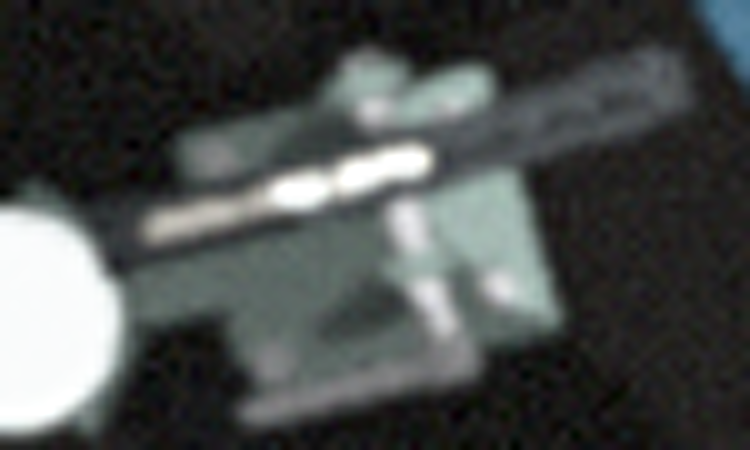

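Run:
```python
from g import *
for th in(.46,.52,.58):
    f=lambda u:least_squares(lambda s:[proj("top",tubept(th,s[0],-1))[0][0]-u],[40.]).x[0]
    print(th,"front",f(358.5),"back",f(387.7),"rim",pj("top",tubept(th,0)),"rimlow",pj("top",tubept(th,0,-8.5)),"end",pj("top",tubept(th,150)), "scene rim",pj("scene",tubept(th,0,8)))
```

```text
0.46 front 7.472664592727487 back 83.55039586872985 rim [355.8 223.2] rimlow [355.  223.8] end [412.8 208.6] scene rim [296.4 234.8]
0.52 front 8.609394556987386 back 84.77425230464203 rim [355.3 223.6] rimlow [354.8 224.2] end [411.9 208.6] scene rim [296.  236.6]
0.58 front 9.47431629371022 back 86.05312766955606 rim [354.9 223.9] rimlow [354.6 224.5] end [410.8 208.6] scene rim [295.7 238.5]
```

Call:
{"api": "servo_tool", "payload": {
  "deltas": [
    {"hand": 0, "tx": 0, "ty": 50, "tz": 0, "rx": 0, "ry": 0, "rz": 0},
    {"hand": 0, "tx": 0, "ty": 100, "tz": 0, "rx": 0, "ry": 0, "rz": 0},
    {"hand": 0, "tx": 0, "ty": 150, "tz": 10, "rx": 0, "ry": 0, "rz": 0},
    {"hand": 0, "tx": 0, "ty": 200, "tz": 20, "rx": 0, "ry": 0, "rz": 0},
    {"hand": 0, "tx": 0, "ty": 220, "tz": 50, "rx": 0, "ry": 0, "rz": 0},
    {"hand": 0, "tx": 0, "ty": 220, "tz": 78, "rx": 0, "ry": 0, "rz": 0},
    {"hand": 0, "tx": 0, "ty": 220, "tz": 86, "rx": 0, "ry": 0, "rz": 0},
    {"hand": 0, "tx": 0, "ty": 220, "tz": 89, "rx": 0, "ry": 0, "rz": 0},
    {"hand": 0, "tx": 0, "ty": 220, "tz": 90, "rx": 0, "ry": 0, "rz": 0},
    {"hand": 0, "tx": 0, "ty": 220, "tz": 90.5, "rx": 0, "ry": 0, "rz": 0},
    {"hand": 0, "tx": 0, "ty": 220, "tz": 91, "rx": 0, "ry": 0, "rz": 0},
    {"hand": 0, "tx": 0, "ty": 220, "tz": 91.5, "rx": 0, "ry": 0, "rz": 0},
    {"hand": 0, "tx": 0, "ty": 220, "tz": 92, "rx": 0, "ry": 0, "rz": 0},
    {"hand": 0, "tx": 0, "ty": 220, "tz": 92, "rx": 0, "ry": 0, "rz": 0},
    {"hand": 0, "tx": 0, "ty": 220, "tz": 92, "rx": 0, "ry": 0, "rz": 0}
  ]
}}

```text
t: 19.6
eef_pos: [452.7, 97.3, 101.5]
tcp_rot: [0.994, 0.109, 0.0, -0.0]
contact_force: [0.3, 0.3, 2.0]
finger_gap: 0.009
```

Call:
{"api": "servo_tool", "payload": {
  "deltas": [
    {"hand": 0, "tx": 0, "ty": 0, "tz": -10, "rx": 0, "ry": 0, "rz": 0},
    {"hand": 0, "tx": 0, "ty": -20, "tz": -40, "rx": 0, "ry": 0, "rz": 0},
    {"hand": 0, "tx": 0, "ty": -70, "tz": -70, "rx": 0, "ry": 0, "rz": 0},
    {"hand": 0, "tx": 0, "ty": -120, "tz": -80, "rx": 0, "ry": 0, "rz": 0},
    {"hand": 0, "tx": 0, "ty": -170, "tz": -90, "rx": 0, "ry": 0, "rz": 0},
    {"hand": 0, "tx": 0, "ty": -220, "tz": -90, "rx": 0, "ry": 0, "rz": 0},
    {"hand": 0, "tx": 0, "ty": -220, "tz": -90, "rx": 0, "ry": 0, "rz": 0},
    {"hand": 0, "tx": 0, "ty": -220, "tz": -90, "rx": 0, "ry": 0, "rz": 0}
  ]
}}

```text
t: 20.4
eef_pos: [403.8, 313.4, 191.3]
tcp_rot: [0.994, 0.111, -0.0, 0.0]
contact_force: [-0.7, -0.8, -0.8]
finger_gap: -0.001
```

```bash
python3 look.py 15 scene top; python3 -c "
from h import *
im=cv2.imread('pics/scene15.png');im=cv2.convertScaleAbs(im,alpha=2,beta=20);crop(im,275,215,64,48,12,'pics/scene15d.png')
im=cv2.imread('pics/top15.png');crop(im,345,200,75,45,10,'pics/top15d.png')"
```

```text
t 20.4 pos [403.8 313.4 191.3] F [-0.7 -0.8 -0.8] d [1.000e-01 2.205e+02 6.050e+01] r [0.001 0.001 0.003]
```

View pics/scene15d.png

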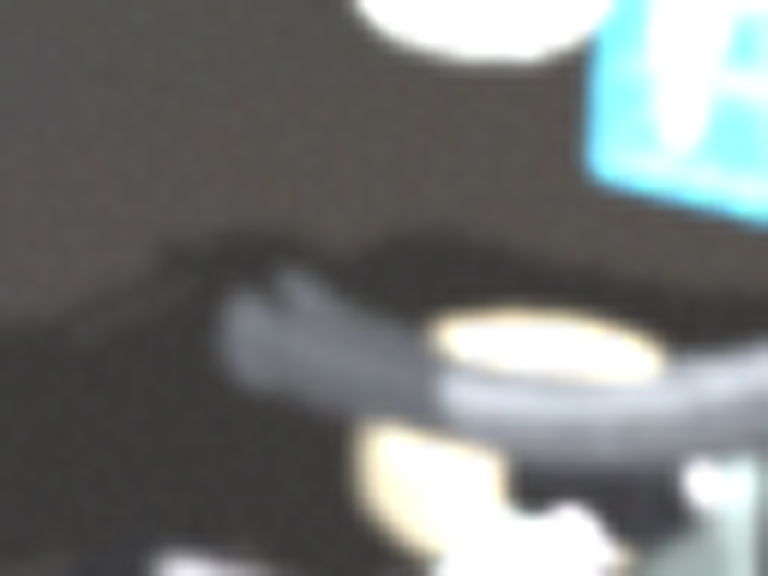

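View pics/top15d.png

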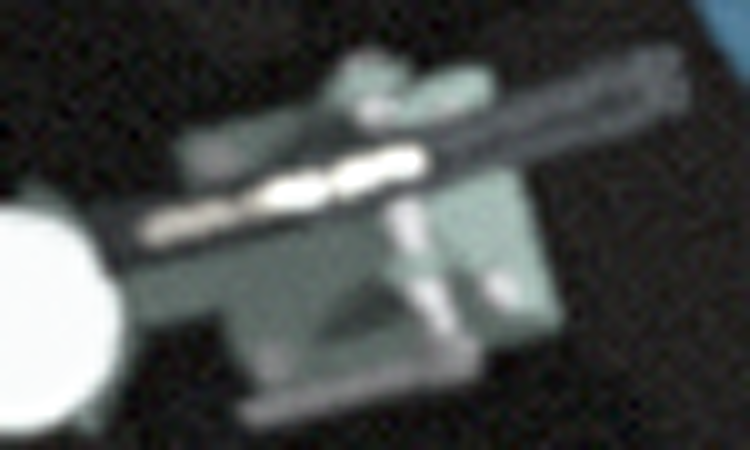

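Call:
{"api": "servo_tool", "payload": {
  "deltas": [
    {"hand": 0, "tx": 0, "ty": 50, "tz": 0, "rx": 0, "ry": 0, "rz": 0},
    {"hand": 0, "tx": 0, "ty": 100, "tz": 0, "rx": 0, "ry": 0, "rz": 0},
    {"hand": 0, "tx": 0, "ty": 150, "tz": 10, "rx": 0, "ry": 0, "rz": 0},
    {"hand": 0, "tx": 0, "ty": 200, "tz": 20, "rx": 0, "ry": 0, "rz": 0},
    {"hand": 0, "tx": 0, "ty": 220, "tz": 50, "rx": 0, "ry": 0, "rz": 0},
    {"hand": 0, "tx": 0, "ty": 220, "tz": 78, "rx": 0, "ry": 0, "rz": 0},
    {"hand": 0, "tx": 0, "ty": 220, "tz": 86, "rx": 0, "ry": 0, "rz": 0},
    {"hand": 0, "tx": 0, "ty": 220, "tz": 89, "rx": 0, "ry": 0, "rz": 0},
    {"hand": 0, "tx": 0, "ty": 220, "tz": 90, "rx": 0, "ry": 0, "rz": 0},
    {"hand": 0, "tx": 0, "ty": 220, "tz": 90.5, "rx": 0, "ry": 0, "rz": 0},
    {"hand": 0, "tx": 0, "ty": 220, "tz": 91, "rx": 0, "ry": 0, "rz": 0},
    {"hand": 0, "tx": 0, "ty": 220, "tz": 91.5, "rx": 0, "ry": 0, "rz": 0},
    {"hand": 0, "tx": 0, "ty": 220, "tz": 92, "rx": 0, "ry": 0, "rz": 0},
    {"hand": 0, "tx": 0, "ty": 220, "tz": 92, "rx": 0, "ry": 0, "rz": 0},
    {"hand": 0, "tx": 0, "ty": 220, "tz": 92, "rx": 0, "ry": 0, "rz": 0}
  ]
}}

```text
t: 22.0
eef_pos: [452.6, 97.3, 99.5]
tcp_rot: [0.994, 0.109, 0.0, -0.0]
contact_force: [0.9, 0.6, 1.3]
finger_gap: 0.004
```

Call:
{"api": "servo_tool", "payload": {
  "deltas": [
    {"hand": 0, "tx": 0, "ty": 0, "tz": -10, "rx": 0, "ry": 0, "rz": 0},
    {"hand": 0, "tx": 0, "ty": -20, "tz": -40, "rx": 0, "ry": 0, "rz": 0},
    {"hand": 0, "tx": 0, "ty": -70, "tz": -70, "rx": 0, "ry": 0, "rz": 0},
    {"hand": 0, "tx": 0, "ty": -120, "tz": -80, "rx": 0, "ry": 0, "rz": 0},
    {"hand": 0, "tx": 0, "ty": -170, "tz": -90, "rx": 0, "ry": 0, "rz": 0},
    {"hand": 0, "tx": 0, "ty": -220, "tz": -90, "rx": 0, "ry": 0, "rz": 0},
    {"hand": 0, "tx": 0, "ty": -220, "tz": -90, "rx": 0, "ry": 0, "rz": 0},
    {"hand": 0, "tx": 0, "ty": -220, "tz": -90, "rx": 0, "ry": 0, "rz": 0}
  ]
}}

```text
t: 22.8
eef_pos: [403.7, 313.4, 189.4]
tcp_rot: [0.994, 0.111, -0.0, 0.0]
contact_force: [0.8, -1.1, -0.2]
finger_gap: 0.005
```

```bash
python3 look.py 16 scene top; python3 -c "
from h import *
im=cv2.imread('pics/scene16.png');im=cv2.convertScaleAbs(im,alpha=2,beta=20);crop(im,275,215,64,48,12,'pics/scene16d.png')
im=cv2.imread('pics/top16.png');crop(im,345,200,75,45,10,'pics/top16d.png')"
```

```text
t 22.8 pos [403.7 313.4 189.4] F [ 0.8 -1.1 -0.2] d [1.000e-01 2.205e+02 5.850e+01] r [0.001 0.001 0.004]
```

View pics/scene16d.png

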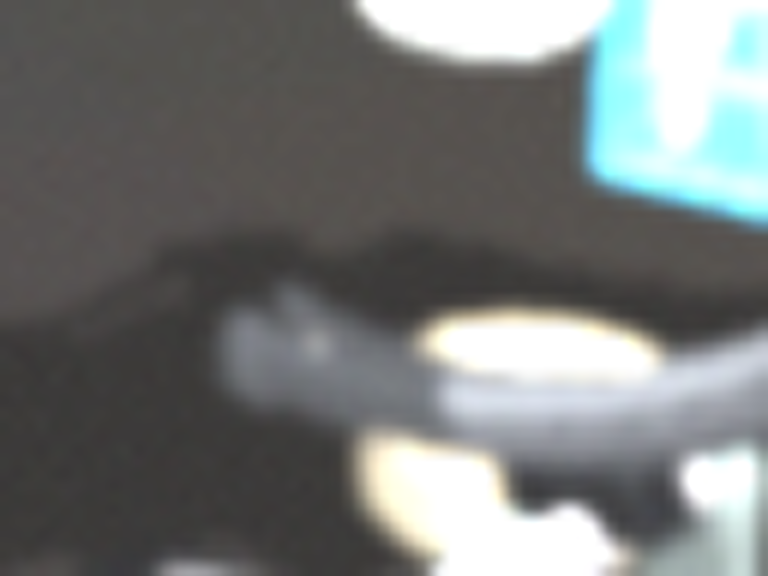

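View pics/top16d.png

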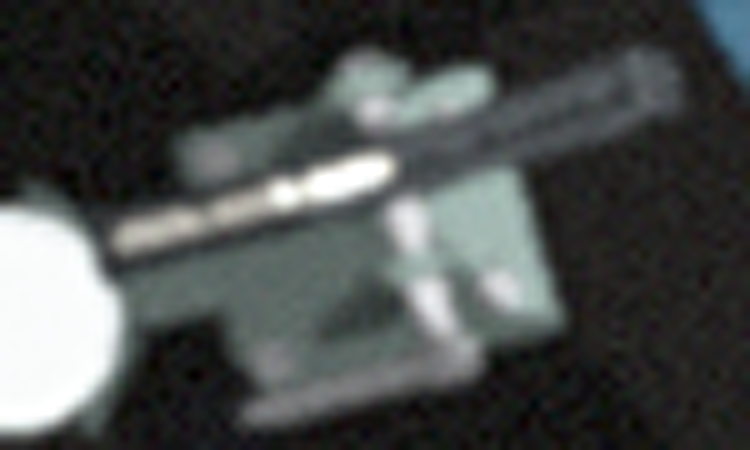

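```bash
python3 -c "
from h import *
im=cv2.imread('pics/top16.png');im=cv2.convertScaleAbs(im,alpha=3.5,beta=-20);crop(im,340,208,40,30,20,'pics/top16e.png')
im=cv2.imread('pics/scene16.png');im=cv2.convertScaleAbs(im,alpha=3,beta=-30);crop(im,285,230,32,24,25,'pics/scene16e.png')
"
python3 - <<'E'
from g import *
for th in(.56,.6):
  for s in(-3,0,3,6,10): print(th,s,"scene bar top h2.8 y-1",pj("scene",tubept(th,s,2.8,-1)),"rim y3.5,h7",pj("scene",tubept(th,0,7,3.5)),"y-3.5",pj("scene",tubept(th,0,7,-3.5)))
E
```

```text
0.56 -3 scene bar top h2.8 y-1 [295.1 239.3] rim y3.5,h7 [294.5 238.8] y-3.5 [297.  237.7]
0.56 0 scene bar top h2.8 y-1 [296.1 239.8] rim y3.5,h7 [294.5 238.8] y-3.5 [297.  237.7]
0.56 3 scene bar top h2.8 y-1 [297.  240.4] rim y3.5,h7 [294.5 238.8] y-3.5 [297.  237.7]
0.56 6 scene bar top h2.8 y-1 [298.  240.9] rim y3.5,h7 [294.5 238.8] y-3.5 [297.  237.7]
0.56 10 scene bar top h2.8 y-1 [299.3 241.6] rim y3.5,h7 [294.5 238.8] y-3.5 [297.  237.7]
0.6 -3 scene bar top h2.8 y-1 [295.  240.6] rim y3.5,h7 [294.4 240.1] y-3.5 [296.8 239. ]
0.6 0 scene bar top h2.8 y-1 [295.9 241.1] rim y3.5,h7 [294.4 240.1] y-3.5 [296.8 239. ]
0.6 3 scene bar top h2.8 y-1 [296.9 241.6] rim y3.5,h7 [294.4 240.1] y-3.5 [296.8 239. ]
0.6 6 scene bar top h2.8 y-1 [297.9 242.1] rim y3.5,h7 [294.4 240.1] y-3.5 [296.8 239. ]
0.6 10 scene bar top h2.8 y-1 [299.2 242.7] rim y3.5,h7 [294.4 240.1] y-3.5 [296.8 239. ]
```

View pics/top16e.png

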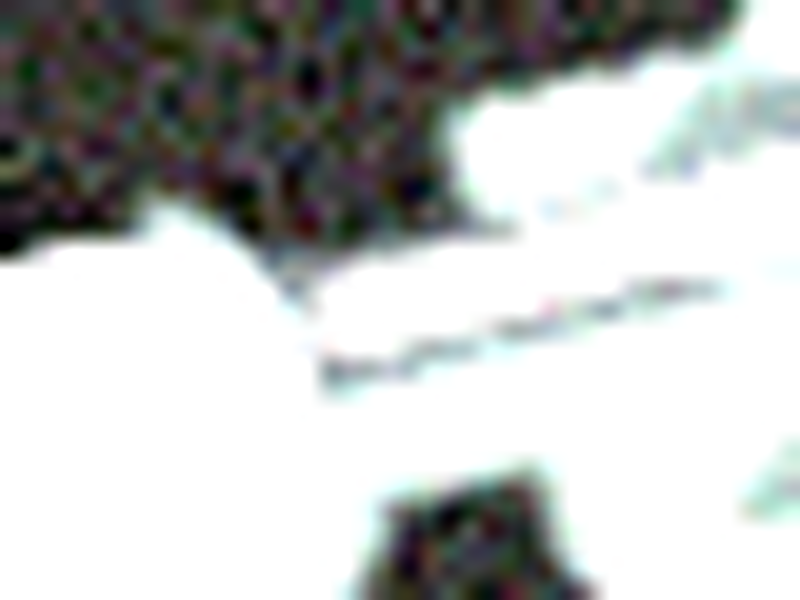

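View pics/scene16e.png

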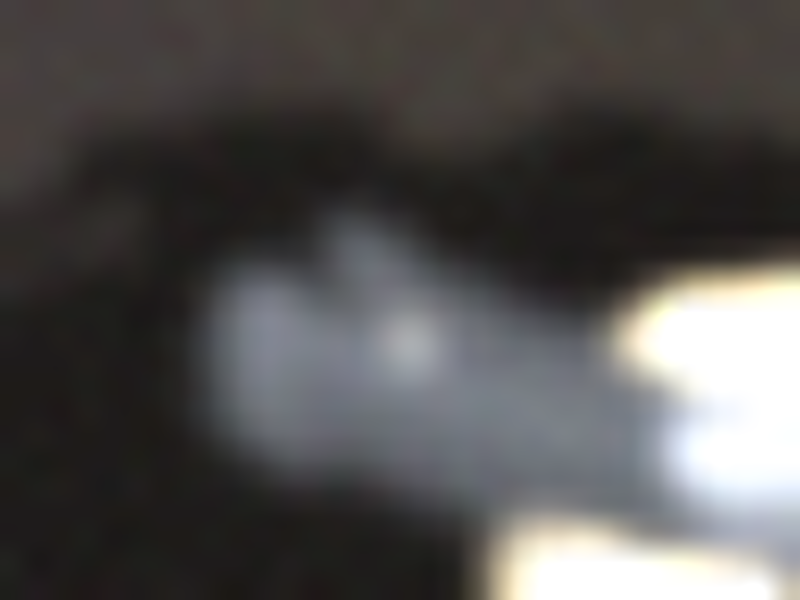

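Run:
```python
from h import *
im=cv2.imread('pics/top16.png').astype(float)
g=(np.clip(im/255,0,1)**.5*255).astype(np.uint8)
crop(g,343,212,32,24,25,'pics/top16f.png')
gr=im.mean(2)
# profile along tube axis at top image: from (386,215.7) to beyond rim
a=np.array([384.,216.0]);b=np.array([355.3,223.4]);d=(b-a)/np.linalg.norm(b-a)
L=np.linalg.norm(b-a);n=np.array([-d[1],d[0]])
for k in np.arange(-6,8,.5):
    print(k,[int(cv2.getRectSubPix(im.mean(2).astype(np.float32),(1,1),tuple((a+d*(L+k)+n*o).astype(float)))[0,0]) for o in(-2.5,-1.5,-.5,.5,1.5,2.5)])
```

```text
-6.0 [85, 140, 172, 152, 95, 45]
-5.5 [85, 141, 172, 151, 95, 46]
-5.0 [84, 143, 176, 152, 94, 48]
-4.5 [82, 145, 179, 155, 94, 48]
-4.0 [79, 142, 182, 159, 94, 49]
-3.5 [77, 140, 185, 162, 96, 52]
-3.0 [78, 139, 179, 162, 97, 50]
-2.5 [80, 138, 174, 155, 96, 48]
-2.0 [80, 133, 166, 149, 93, 48]
-1.5 [78, 128, 156, 133, 84, 48]
-1.0 [73, 111, 135, 114, 72, 48]
-0.5 [62, 90, 115, 96, 66, 48]
0.0 [56, 78, 95, 75, 59, 49]
0.5 [67, 75, 81, 71, 56, 50]
1.0 [88, 98, 100, 79, 57, 53]
1.5 [137, 137, 125, 105, 81, 60]
2.0 [185, 177, 170, 145, 109, 77]
2.5 [216, 216, 214, 183, 142, 101]
3.0 [244, 240, 232, 214, 178, 128]
3.5 [249, 247, 246, 235, 204, 157]
4.0 [252, 251, 249, 243, 228, 185]
4.5 [252, 251, 250, 247, 238, 208]
5.0 [251, 251, 250, 248, 243, 224]
5.5 [251, 251, 251, 249, 245, 233]
6.0 [250, 250, 251, 250, 247, 239]
6.5 [250, 250, 251, 251, 249, 243]
7.0 [250, 250, 250, 251, 250, 247]
7.5 [250, 250, 250, 251, 250, 248]
```

View pics/top16f.png

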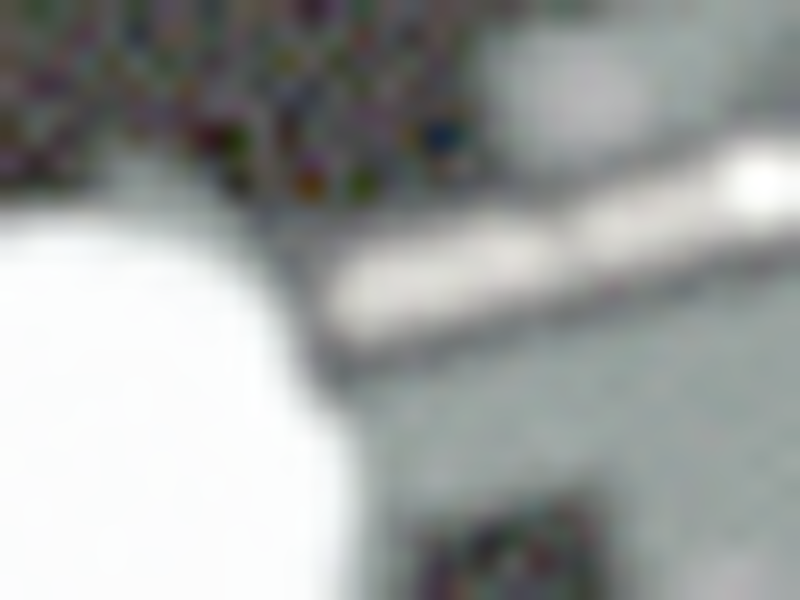

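Call:
{"api": "servo_tool", "payload": {
  "deltas": [
    {"hand": 0, "tx": 0, "ty": 50, "tz": 0, "rx": 0, "ry": 0, "rz": 0},
    {"hand": 0, "tx": 0, "ty": 100, "tz": 0, "rx": 0, "ry": 0, "rz": 0},
    {"hand": 0, "tx": 0, "ty": 150, "tz": 10, "rx": 0, "ry": 0, "rz": 0},
    {"hand": 0, "tx": 0, "ty": 200, "tz": 20, "rx": 0, "ry": 0, "rz": 0},
    {"hand": 0, "tx": 0, "ty": 220, "tz": 50, "rx": 0, "ry": 0, "rz": 0},
    {"hand": 0, "tx": 0, "ty": 220, "tz": 78, "rx": 0, "ry": 0, "rz": 0},
    {"hand": 0, "tx": 0, "ty": 220, "tz": 86, "rx": 0, "ry": 0, "rz": 0},
    {"hand": 0, "tx": 0, "ty": 220, "tz": 89, "rx": 0, "ry": 0, "rz": 0},
    {"hand": 0, "tx": 0, "ty": 220, "tz": 90, "rx": 0, "ry": 0, "rz": 0},
    {"hand": 0, "tx": 0, "ty": 220, "tz": 90.4, "rx": 0, "ry": 0, "rz": 0},
    {"hand": 0, "tx": 0, "ty": 220, "tz": 90.8, "rx": 0, "ry": 0, "rz": 0},
    {"hand": 0, "tx": 0, "ty": 220, "tz": 91.2, "rx": 0, "ry": 0, "rz": 0},
    {"hand": 0, "tx": 0, "ty": 220, "tz": 91.2, "rx": 0, "ry": 0, "rz": 0},
    {"hand": 0, "tx": 0, "ty": 220, "tz": 91.2, "rx": 0, "ry": 0, "rz": 0}
  ]
}}

```text
t: 24.3
eef_pos: [452.8, 97.3, 98.5]
tcp_rot: [0.994, 0.109, 0.0, -0.0]
contact_force: [1.6, 0.1, 2.2]
finger_gap: 0.003
```

Call:
{"api": "servo_tool", "payload": {
  "deltas": [
    {"hand": 0, "tx": 0, "ty": 0, "tz": -10, "rx": 0, "ry": 0, "rz": 0},
    {"hand": 0, "tx": 0, "ty": -20, "tz": -40, "rx": 0, "ry": 0, "rz": 0},
    {"hand": 0, "tx": 0, "ty": -70, "tz": -70, "rx": 0, "ry": 0, "rz": 0},
    {"hand": 0, "tx": 0, "ty": -120, "tz": -80, "rx": 0, "ry": 0, "rz": 0},
    {"hand": 0, "tx": 0, "ty": -170, "tz": -90, "rx": 0, "ry": 0, "rz": 0},
    {"hand": 0, "tx": 0, "ty": -220, "tz": -90, "rx": 0, "ry": 0, "rz": 0},
    {"hand": 0, "tx": 0, "ty": -220, "tz": -90, "rx": 0, "ry": 0, "rz": 0},
    {"hand": 0, "tx": 0, "ty": -220, "tz": -90, "rx": 0, "ry": 0, "rz": 0}
  ]
}}

```text
t: 25.1
eef_pos: [403.8, 313.4, 188.2]
tcp_rot: [0.994, 0.111, -0.0, 0.0]
contact_force: [0.2, -0.5, -0.2]
finger_gap: 0.003
```

```bash
cat > look2.py <<'E'
import sys
from h import *
k=sys.argv[1]
im=cv2.imread(f'pics/scene{k}.png');im=cv2.convertScaleAbs(im,alpha=2.5,beta=-10);crop(im,280,225,48,36,16,f'pics/scene{k}d.png')
im=cv2.imread(f'pics/top{k}.png');g=(np.clip(im/255.,0,1)**.5*255).astype(np.uint8);crop(g,343,205,48,36,16,f'pics/top{k}d.png')
im=im.mean(2).astype(np.float32)
a=np.array([384.,216.0]);b=np.array([355.3,223.4]);d=(b-a)/np.linalg.norm(b-a)
L=np.linalg.norm(b-a);n=np.array([-d[1],d[0]])
for k in np.arange(-5,6,.5):
    print(k,[int(cv2.getRectSubPix(im,(1,1),tuple((a+d*(L+k)+n*o).astype(float)))[0,0]) for o in(-2.5,-1.5,-.5,.5,1.5,2.5)])
E
python3 look.py 17 scene top; python3 look2.py 17
```

```text
t 25.1 pos [403.8 313.4 188.2] F [ 0.2 -0.5 -0.2] d [  0.  220.6  57.3] r [0.    0.    0.004]
-5.0 [88, 143, 175, 148, 90, 46]
-4.5 [87, 144, 178, 151, 90, 46]
-4.0 [85, 144, 180, 156, 89, 43]
-3.5 [85, 145, 183, 154, 90, 41]
-3.0 [87, 146, 182, 151, 91, 44]
-2.5 [91, 148, 178, 146, 89, 45]
-2.0 [90, 143, 171, 142, 86, 46]
-1.5 [83, 136, 161, 128, 80, 46]
-1.0 [75, 118, 140, 111, 71, 48]
-0.5 [63, 98, 119, 94, 65, 49]
0.0 [55, 84, 94, 74, 57, 50]
0.5 [64, 76, 74, 68, 54, 49]
1.0 [82, 95, 91, 73, 55, 52]
1.5 [132, 132, 115, 99, 78, 62]
2.0 [182, 174, 165, 142, 106, 77]
2.5 [214, 215, 214, 181, 138, 99]
3.0 [244, 240, 232, 211, 173, 125]
3.5 [249, 247, 246, 233, 201, 155]
4.0 [252, 250, 249, 242, 227, 186]
4.5 [252, 251, 250, 247, 237, 211]
5.0 [251, 251, 250, 248, 243, 228]
5.5 [251, 251, 251, 250, 246, 234]
```

View pics/scene17d.png

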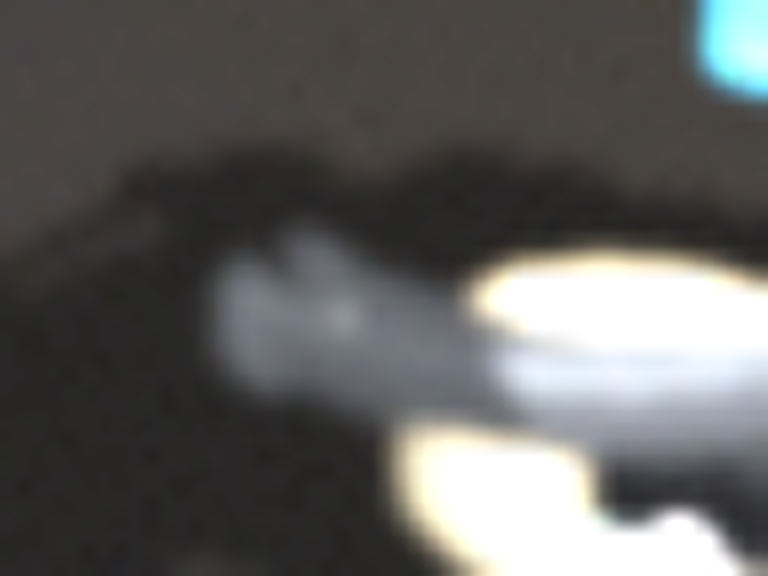

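View pics/top17d.png

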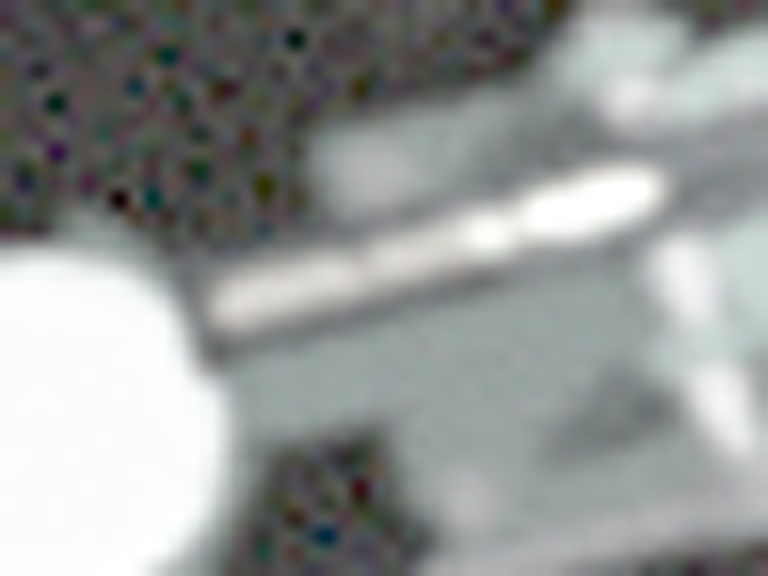

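Call:
{"api": "servo_tool", "payload": {
  "deltas": [
    {"hand": 0, "tx": 0, "ty": 50, "tz": 0, "rx": 0, "ry": 0, "rz": 0},
    {"hand": 0, "tx": 0, "ty": 100, "tz": 0, "rx": 0, "ry": 0, "rz": 0},
    {"hand": 0, "tx": 0, "ty": 150, "tz": 10, "rx": 0, "ry": 0, "rz": 0},
    {"hand": 0, "tx": 0, "ty": 200, "tz": 20, "rx": 0, "ry": 0, "rz": 0},
    {"hand": 0, "tx": 0, "ty": 220, "tz": 50, "rx": 0, "ry": 0, "rz": 0},
    {"hand": 0, "tx": 0, "ty": 220, "tz": 78, "rx": 0, "ry": 0, "rz": 0},
    {"hand": 0, "tx": 0, "ty": 220, "tz": 86, "rx": 0, "ry": 0, "rz": 0},
    {"hand": 0, "tx": 0, "ty": 220, "tz": 89, "rx": 0, "ry": 0, "rz": 0},
    {"hand": 0, "tx": 0, "ty": 220, "tz": 89.8, "rx": 0, "ry": 0, "rz": 0},
    {"hand": 0, "tx": 0, "ty": 220, "tz": 90.1, "rx": 0, "ry": 0, "rz": 0},
    {"hand": 0, "tx": 0, "ty": 220, "tz": 90.4, "rx": 0, "ry": 0, "rz": 0},
    {"hand": 0, "tx": 0, "ty": 220, "tz": 90.7, "rx": 0, "ry": 0, "rz": 0},
    {"hand": 0, "tx": 0, "ty": 220, "tz": 91, "rx": 0, "ry": 0, "rz": 0},
    {"hand": 0, "tx": 0, "ty": 220, "tz": 91, "rx": 0, "ry": 0, "rz": 0},
    {"hand": 0, "tx": 0, "ty": 220, "tz": 91, "rx": 0, "ry": 0, "rz": 0}
  ]
}}

```text
t: 26.7
eef_pos: [452.6, 97.3, 97.3]
tcp_rot: [0.994, 0.109, 0.0, -0.0]
contact_force: [0.5, 0.3, 2.7]
finger_gap: 0.006
```

Call:
{"api": "servo_tool", "payload": {
  "deltas": [
    {"hand": 0, "tx": 0, "ty": 0, "tz": -10, "rx": 0, "ry": 0, "rz": 0},
    {"hand": 0, "tx": 0, "ty": -20, "tz": -40, "rx": 0, "ry": 0, "rz": 0},
    {"hand": 0, "tx": 0, "ty": -70, "tz": -70, "rx": 0, "ry": 0, "rz": 0},
    {"hand": 0, "tx": 0, "ty": -120, "tz": -80, "rx": 0, "ry": 0, "rz": 0},
    {"hand": 0, "tx": 0, "ty": -170, "tz": -90, "rx": 0, "ry": 0, "rz": 0},
    {"hand": 0, "tx": 0, "ty": -220, "tz": -90, "rx": 0, "ry": 0, "rz": 0},
    {"hand": 0, "tx": 0, "ty": -220, "tz": -90, "rx": 0, "ry": 0, "rz": 0},
    {"hand": 0, "tx": 0, "ty": -220, "tz": -90, "rx": 0, "ry": 0, "rz": 0}
  ]
}}

```text
t: 27.5
eef_pos: [403.8, 313.4, 187.2]
tcp_rot: [0.994, 0.111, -0.0, 0.0]
contact_force: [0.3, -0.1, -0.3]
finger_gap: 0.001
```

```bash
python3 look.py 18 scene top; python3 look2.py 18
```

```text
t 27.5 pos [403.8 313.4 187.2] F [ 0.3 -0.1 -0.3] d [1.000e-01 2.205e+02 5.630e+01] r [0.001 0.001 0.003]
-5.0 [89, 139, 161, 129, 72, 39]
-4.5 [89, 145, 171, 141, 78, 44]
-4.0 [87, 145, 178, 154, 81, 41]
-3.5 [85, 144, 181, 150, 81, 40]
-3.0 [86, 146, 176, 143, 82, 43]
-2.5 [90, 147, 173, 141, 82, 44]
-2.0 [91, 149, 175, 141, 82, 43]
-1.5 [91, 150, 178, 143, 83, 42]
-1.0 [90, 147, 178, 145, 83, 42]
-0.5 [85, 144, 179, 145, 79, 41]
0.0 [80, 140, 178, 144, 74, 44]
0.5 [85, 136, 178, 141, 75, 50]
1.0 [97, 140, 167, 134, 77, 56]
1.5 [130, 150, 162, 136, 91, 63]
2.0 [166, 164, 166, 144, 105, 78]
2.5 [194, 180, 171, 161, 135, 100]
3.0 [222, 200, 193, 188, 166, 125]
3.5 [237, 222, 215, 211, 197, 154]
4.0 [248, 238, 230, 229, 228, 183]
4.5 [251, 247, 243, 241, 238, 210]
5.0 [251, 251, 248, 247, 244, 227]
5.5 [251, 252, 251, 250, 246, 235]
```

View pics/scene18d.png

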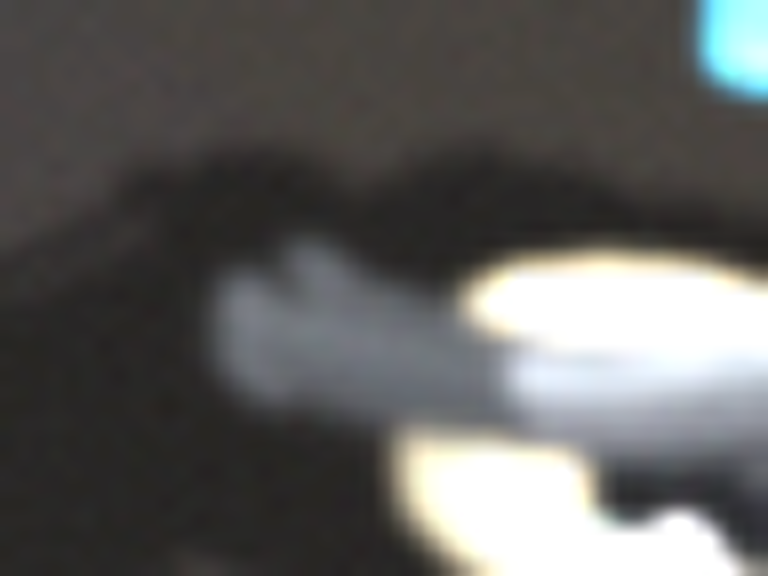

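View pics/top18d.png

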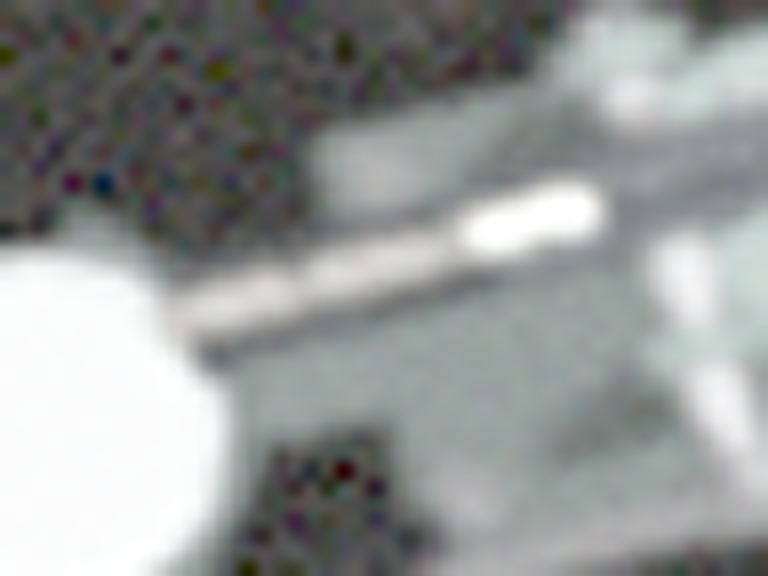

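Call:
{"api": "servo_tool", "payload": {
  "deltas": [
    {"hand": 0, "tx": 0, "ty": -50, "tz": -30, "rx": 0, "ry": 0, "rz": 0},
    {"hand": 0, "tx": 0, "ty": -100, "tz": -40, "rx": 0, "ry": 0, "rz": 0},
    {"hand": 0, "tx": -20, "ty": -150, "tz": -40, "rx": 0, "ry": 0, "rz": 0},
    {"hand": 0, "tx": -40, "ty": -200, "tz": -40, "rx": 0, "ry": 0, "rz": 0},
    {"hand": 0, "tx": -60, "ty": -250, "tz": -40, "rx": 0, "ry": 0, "rz": 0},
    {"hand": 0, "tx": -60, "ty": -250, "tz": -40, "rx": 0, "ry": 0, "rz": 0},
    {"hand": 0, "tx": -60, "ty": -250, "tz": -40, "rx": 0, "ry": 0, "rz": 0}
  ]
}}

```text
t: 28.3
eef_pos: [290.6, 544.0, 226.6]
tcp_rot: [0.994, 0.11, -0.0, 0.0]
contact_force: [0.2, -0.1, 0.3]
finger_gap: 0.006
```

```bash
python3 look.py 19 scene top; python3 look2.py 19
```

```text
t 28.3 pos [290.6 544.  226.6] F [ 0.2 -0.1  0.3] d [ 60.2 470.3  95.8] r [0.    0.001 0.003]
-5.0 [141, 216, 244, 198, 107, 58]
-4.5 [142, 223, 250, 216, 118, 59]
-4.0 [142, 229, 253, 235, 124, 60]
-3.5 [144, 237, 254, 234, 123, 63]
-3.0 [151, 237, 254, 225, 124, 64]
-2.5 [161, 237, 255, 215, 122, 63]
-2.0 [165, 235, 255, 208, 119, 61]
-1.5 [163, 234, 254, 211, 121, 59]
-1.0 [156, 231, 254, 218, 123, 60]
-0.5 [145, 227, 253, 224, 123, 61]
0.0 [136, 229, 253, 231, 121, 63]
0.5 [144, 234, 254, 226, 121, 66]
1.0 [158, 236, 253, 213, 123, 78]
1.5 [193, 243, 254, 208, 135, 94]
2.0 [230, 249, 252, 208, 143, 115]
2.5 [238, 250, 251, 215, 169, 141]
3.0 [248, 250, 246, 223, 192, 166]
3.5 [249, 248, 241, 229, 210, 188]
4.0 [249, 247, 242, 236, 227, 206]
4.5 [250, 248, 243, 240, 235, 221]
5.0 [250, 249, 246, 244, 241, 231]
5.5 [250, 250, 249, 247, 244, 235]
```

View pics/scene19d.png

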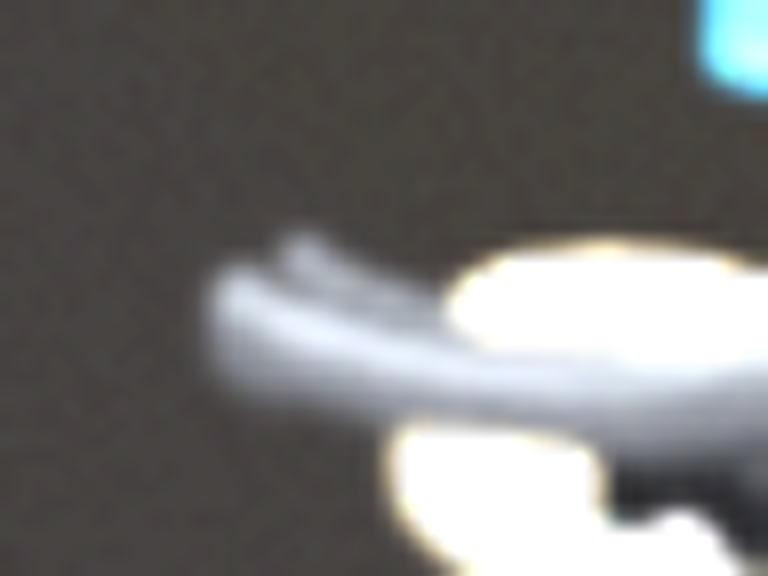

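View pics/top19d.png

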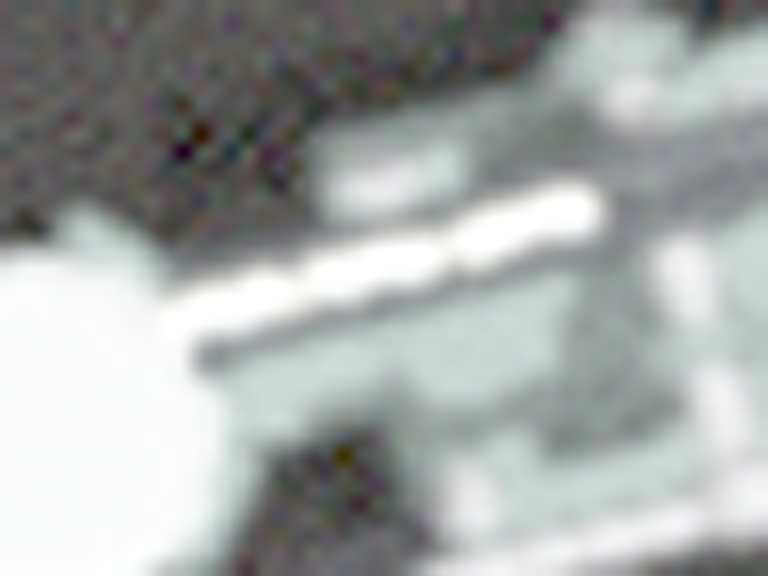

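View pics/scene19c.png

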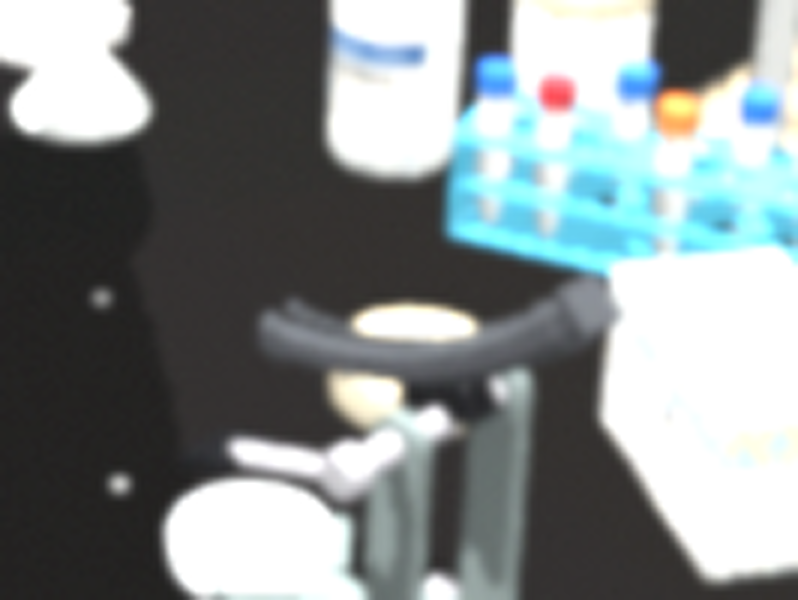

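Run:
```python
from g import *
def plane(n,u,v,y):
    c,d=ray(n,u,v);N=np.r_[ey,0];P0=np.r_[O+ey*y,0];t=((P0-c)@N)/(d@N);X=c+d*t;return np.array([(X[:2]-O)@ex,X[2]])
# dish centre both views, now
for nm,box,z in(("top",(330,215,40,40),14),("scene",(265,255,50,50),9)):
    im=cv2.imread(f"pics/{nm}19.png");x,y,w,h=box;m=np.zeros(im.shape[:2],np.uint8)
    m[y:y+h,x:x+w]=(im.min(2)[y:y+h,x:x+w]>160);m=cv2.morphologyEx(m,cv2.MORPH_OPEN,np.ones((9,9)))
    k,l,st,ce=cv2.connectedComponentsWithStats(m);i=1+np.argmax(st[1:,4])
    X=onz(nm,*ce[i],z)[:2]-O;print(nm,st[i],(X@ex).round(1),(X@ey).round(1))
for q,y in(((294.2,241.4),4),((298.3,239.2),-4),((296.2,240.3),0)):print("rim prong x,z",plane("scene",*q,y).round(1))
for th in(.58,.62,.66,.7):
    a=tubept(th,0,7.5);b=tubept(th,0,0);print(th,((a[:2]-O)@ex).round(1),a[2].round(1),"axis",((b[:2]-O)@ex).round(1),b[2].round(1))
d=np.array([-.968,.25])
for k in(3.4,3.8):
    X=onz("top",*(np.array([355.3,223.4])+d*k),108)[:2]-O;print("tip",k,(X@ex).round(1),(X@ey).round(1))
X=onz("top",380.2,217.3,125)[:2]-O;print("back end",X@ex,X@ey)
```

```text
top [336 221  21  21 383] 94.5 1.2
scene [279 271  28  18 465] 90.6 -2.0
rim prong x,z [ 81.2 115.5]
rim prong x,z [ 77.3 119.6]
rim prong x,z [ 79.4 117.5]
0.58 81.1 120.6 axis 81.0 113.1
0.62 81.5 117.4 axis 81.0 109.9
0.66 81.7 114.1 axis 81.0 106.7
0.7 81.8 110.9 axis 80.8 103.4
tip 3.4 87.8 -1.5
tip 3.8 88.8 -1.5
back end 15.562654086866846 -1.2894995448380848
```

Run:
```python
from g import *
for x,z in((150,200),(112,98)):
    w=O+ex*x-.5*ey;print(x,w.round(1));go((w[0],w[1],z),12.5)
```

```text
150 [481.2 200.9]
t 28.4 pos [294.2 541.2 227.1] F [ 0.7  0.3 -0.8] d [109.9 372.5  27.7] r [ 0.001 -0.001 -0.003]
112 [489.4 163.8]
t 28.4 pos [294.2 541.2 227.1] F [ 0.7  0.3 -0.8] d [109.9 410.3 129.7] r [ 0.001 -0.001 -0.003]
```

Call:
{"api": "servo_tool", "payload": {
  "deltas": [
    {"hand": 0, "tx": 14, "ty": 48, "tz": 0, "rx": 0, "ry": 0, "rz": 0},
    {"hand": 0, "tx": 28, "ty": 96, "tz": 0, "rx": 0, "ry": 0, "rz": 0},
    {"hand": 0, "tx": 42, "ty": 144, "tz": 0, "rx": 0, "ry": 0, "rz": 0},
    {"hand": 0, "tx": 56, "ty": 190, "tz": 10, "rx": 0, "ry": 0, "rz": 0},
    {"hand": 0, "tx": 70, "ty": 238, "tz": 20, "rx": 0, "ry": 0, "rz": 0},
    {"hand": 0, "tx": 84, "ty": 285, "tz": 25, "rx": 0, "ry": 0, "rz": 0},
    {"hand": 0, "tx": 98, "ty": 332, "tz": 25, "rx": 0, "ry": 0, "rz": 0},
    {"hand": 0, "tx": 109, "ty": 365, "tz": 25, "rx": 0, "ry": 0, "rz": 0},
    {"hand": 0, "tx": 109, "ty": 365, "tz": 25, "rx": 0, "ry": 0, "rz": 0},
    {"hand": 0, "tx": 109, "ty": 365, "tz": 25, "rx": 0, "ry": 0, "rz": 0}
  ]
}}

```text
t: 29.4
eef_pos: [478.2, 207.4, 202.4]
tcp_rot: [0.994, 0.106, 0.0, -0.0]
contact_force: [-0.8, 0.4, 0.6]
finger_gap: 0.006
```

Run:
```python
from g import *
w=O+ex*112-.5*ey;go((w[0],w[1],98),12.5)
```

```text
t 29.4 pos [478.2 207.4 202.4] F [-0.8  0.4  0.6] d [  1.8  45.  104.4] r [-0.    -0.    -0.005]
```

Call:
{"api": "servo_tool", "payload": {
  "deltas": [
    {"hand": 0, "tx": 2, "ty": 0, "tz": 35, "rx": 0, "ry": 0, "rz": -0.005},
    {"hand": 0, "tx": 2, "ty": 0, "tz": 70, "rx": 0, "ry": 0, "rz": -0.005},
    {"hand": 0, "tx": 2, "ty": 10, "tz": 100, "rx": 0, "ry": 0, "rz": -0.005},
    {"hand": 0, "tx": 2, "ty": 25, "tz": 104, "rx": 0, "ry": 0, "rz": -0.005},
    {"hand": 0, "tx": 2, "ty": 40, "tz": 104, "rx": 0, "ry": 0, "rz": -0.005},
    {"hand": 0, "tx": 2, "ty": 45, "tz": 104, "rx": 0, "ry": 0, "rz": -0.005},
    {"hand": 0, "tx": 2, "ty": 45, "tz": 104, "rx": 0, "ry": 0, "rz": -0.005},
    {"hand": 0, "tx": 2, "ty": 45, "tz": 104, "rx": 0, "ry": 0, "rz": -0.005}
  ]
}}

```text
t: 30.2
eef_pos: [489.5, 167.5, 98.9]
tcp_rot: [0.994, 0.111, 0.001, -0.001]
contact_force: [0.2, -0.1, 0.1]
finger_gap: 0.01
```

```bash
python3 look.py 20 scene top; python3 -c "
from g import *
w=O+ex*95-.5*ey;go((w[0],w[1],98),12.5)
im=cv2.imread('pics/scene20.png');im=cv2.convertScaleAbs(im,alpha=3.5,beta=10);crop(im,260,205,64,48,12,'pics/scene20d.png')"
```

```text
t 30.2 pos [489.5 167.5  98.9] F [ 0.2 -0.1  0.1] d [-51.6  59.3 -32.2] r [-0.001 -0.001  0.005]
t 30.3 pos [489.3 167.7  98.6] F [-0.5 -0.5  0.9] d [-0.8 20.9  0.6] r [-0.001 -0.001  0.006]
```

View pics/scene20d.png

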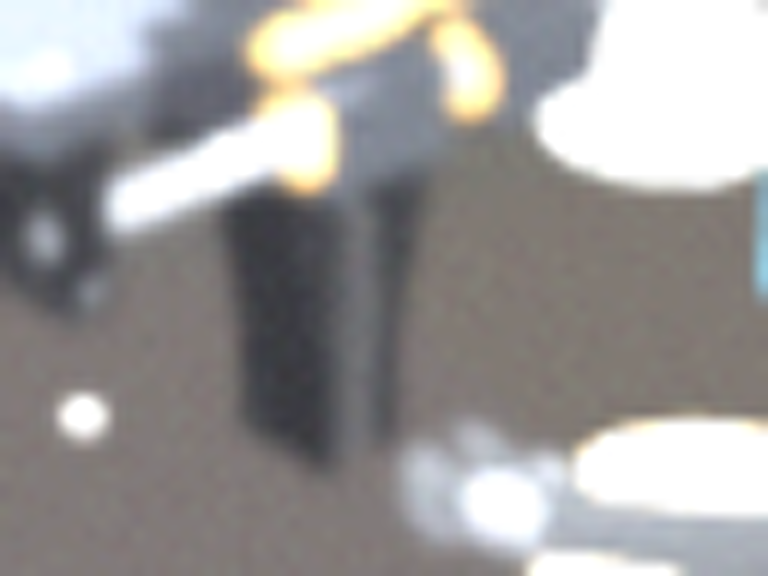

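View pics/top20c.png

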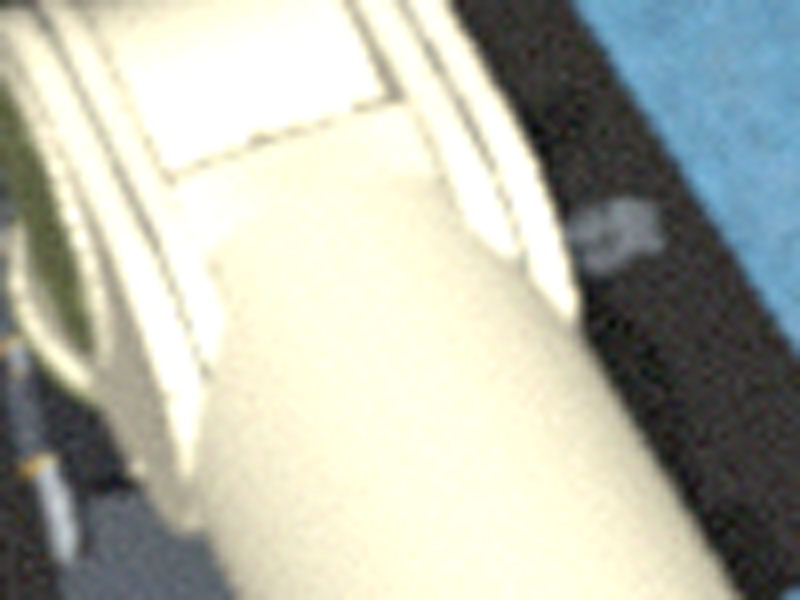

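Run:
```python
from g import *
def S(x,y,z):
    w=O+ex*x+ey*y;return pj("scene",[w[0],w[1],z])
for x in(102,106.4,110):print(x,S(x,7.5,98.6),S(x,-7.5,98.6))
print(S(125.4,7.5,98.6))
```

```text
102 [286.2 245. ] [291.4 242.6]
106.4 [284.9 244.2] [290.  241.8]
110 [283.8 243.5] [288.9 241.2]
[279.1 240.7]
```

Call:
{"api": "servo_tool", "payload": {
  "deltas": [
    {"hand": 0, "tx": -0.5, "ty": 4, "tz": 1, "rx": 0, "ry": 0, "rz": 0},
    {"hand": 0, "tx": -0.5, "ty": 8, "tz": 1, "rx": 0, "ry": 0, "rz": 0},
    {"hand": 0, "tx": -0.5, "ty": 12, "tz": 1, "rx": 0, "ry": 0, "rz": 0},
    {"hand": 0, "tx": -0.5, "ty": 15, "tz": 1, "rx": 0, "ry": 0, "rz": 0},
    {"hand": 0, "tx": -0.5, "ty": 17, "tz": 1, "rx": 0, "ry": 0, "rz": 0},
    {"hand": 0, "tx": -0.5, "ty": 19, "tz": 1, "rx": 0, "ry": 0, "rz": 0},
    {"hand": 0, "tx": -0.5, "ty": 20, "tz": 1, "rx": 0, "ry": 0, "rz": 0},
    {"hand": 0, "tx": -0.5, "ty": 20, "tz": 1, "rx": 0, "ry": 0, "rz": 0},
    {"hand": 0, "tx": -0.5, "ty": 20, "tz": 1, "rx": 0, "ry": 0, "rz": 0}
  ]
}}

```text
t: 31.2
eef_pos: [493.1, 147.2, 97.1]
tcp_rot: [0.994, 0.111, 0.0, -0.0]
contact_force: [-0.2, -0.6, -0.3]
finger_gap: 0.003
```

```bash
python3 look.py 21 scene; python3 -c "
from g import *
w=O+ex*95-.5*ey;go((w[0],w[1],98),12.5)
im=cv2.imread('pics/scene21.png');im=cv2.convertScaleAbs(im,alpha=3.5,beta=10);crop(im,260,205,64,48,12,'pics/scene21d.png')"
```

```text
t 31.2 pos [493.1 147.2  97.1] F [-0.2 -0.6 -0.3] d [-50.6  38.7 -33.9] r [-0.    -0.     0.005]
t 31.25 pos [493.1 147.2  97.1] F [-0.1 -0.1 -0.8] d [ 0.   0.  -0.9] r [-0.    -0.     0.005]
```

View pics/scene21d.png

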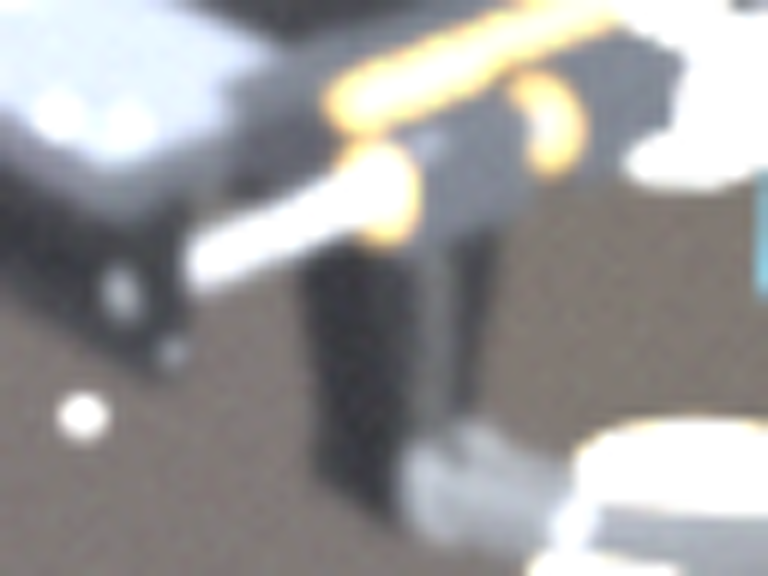

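Call:
{"api": "servo_tool", "payload": {
  "deltas": [
    {"hand": 0, "tx": 0, "ty": 0.5, "tz": 0, "rx": 0, "ry": 0, "rz": 0},
    {"hand": 0, "tx": 0, "ty": 1, "tz": 0, "rx": 0, "ry": 0, "rz": 0},
    {"hand": 0, "tx": 0, "ty": 1, "tz": 0, "rx": 0, "ry": 0, "rz": 0},
    {"hand": 0, "tx": 0, "ty": 1, "tz": 0, "rx": 0, "ry": 0, "rz": 0}
  ]
}}

```text
t: 31.65
eef_pos: [493.4, 146.1, 97.1]
tcp_rot: [0.994, 0.111, 0.0, -0.0]
contact_force: [0.1, -0.2, 0.0]
finger_gap: 0.003
```

Call:
{"api": "servo_tool", "payload": {
  "deltas": [
    {"hand": 0, "tx": 0, "ty": -5, "tz": 0, "rx": 0, "ry": 0, "rz": 0},
    {"hand": 0, "tx": 0, "ty": -25, "tz": 0, "rx": 0, "ry": 0, "rz": 0},
    {"hand": 0, "tx": 0, "ty": -70, "tz": -20, "rx": 0, "ry": 0, "rz": 0},
    {"hand": 0, "tx": -20, "ty": -115, "tz": -60, "rx": 0, "ry": 0, "rz": 0},
    {"hand": 0, "tx": -40, "ty": -160, "tz": -90, "rx": 0, "ry": 0, "rz": 0},
    {"hand": 0, "tx": -60, "ty": -205, "tz": -110, "rx": 0, "ry": 0, "rz": 0},
    {"hand": 0, "tx": -80, "ty": -250, "tz": -120, "rx": 0, "ry": 0, "rz": 0},
    {"hand": 0, "tx": -100, "ty": -295, "tz": -125, "rx": 0, "ry": 0, "rz": 0},
    {"hand": 0, "tx": -110, "ty": -340, "tz": -130, "rx": 0, "ry": 0, "rz": 0},
    {"hand": 0, "tx": -110, "ty": -380, "tz": -130, "rx": 0, "ry": 0, "rz": 0},
    {"hand": 0, "tx": -110, "ty": -380, "tz": -130, "rx": 0, "ry": 0, "rz": 0},
    {"hand": 0, "tx": -110, "ty": -380, "tz": -130, "rx": 0, "ry": 0, "rz": 0}
  ]
}}

```text
t: 32.85
eef_pos: [300.4, 493.9, 226.5]
tcp_rot: [0.994, 0.113, -0.0, 0.0]
contact_force: [-0.4, -0.2, -0.1]
finger_gap: 0.002
```

```bash
python3 look.py 22 scene top; python3 look2.py 22
```

```text
t 32.85 pos [300.4 493.9 226.5] F [-0.4 -0.2 -0.1] d [ 59.3 419.7  95.7] r [0.001 0.001 0.008]
-5.0 [143, 220, 250, 217, 121, 56]
-4.5 [142, 229, 253, 227, 127, 58]
-4.0 [140, 233, 254, 239, 128, 58]
-3.5 [141, 239, 254, 236, 128, 63]
-3.0 [150, 238, 254, 226, 128, 64]
-2.5 [163, 239, 255, 216, 125, 64]
-2.0 [168, 236, 255, 211, 122, 61]
-1.5 [163, 234, 254, 213, 122, 57]
-1.0 [154, 231, 254, 219, 121, 58]
-0.5 [143, 228, 254, 224, 123, 62]
0.0 [133, 229, 253, 227, 122, 64]
0.5 [139, 234, 254, 222, 121, 68]
1.0 [152, 235, 253, 209, 122, 79]
1.5 [187, 241, 253, 205, 133, 94]
2.0 [223, 245, 248, 204, 142, 115]
2.5 [232, 245, 243, 211, 169, 143]
3.0 [243, 245, 244, 223, 194, 169]
3.5 [246, 246, 244, 232, 212, 190]
4.0 [249, 247, 245, 239, 228, 208]
4.5 [250, 249, 246, 244, 234, 222]
5.0 [250, 250, 248, 246, 238, 231]
5.5 [250, 250, 250, 249, 243, 235]
```

View pics/scene22d.png

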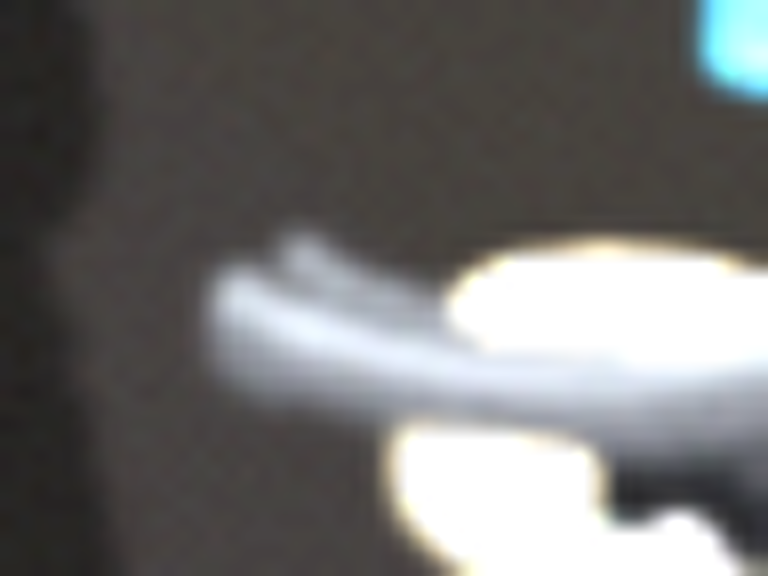

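View pics/top22d.png

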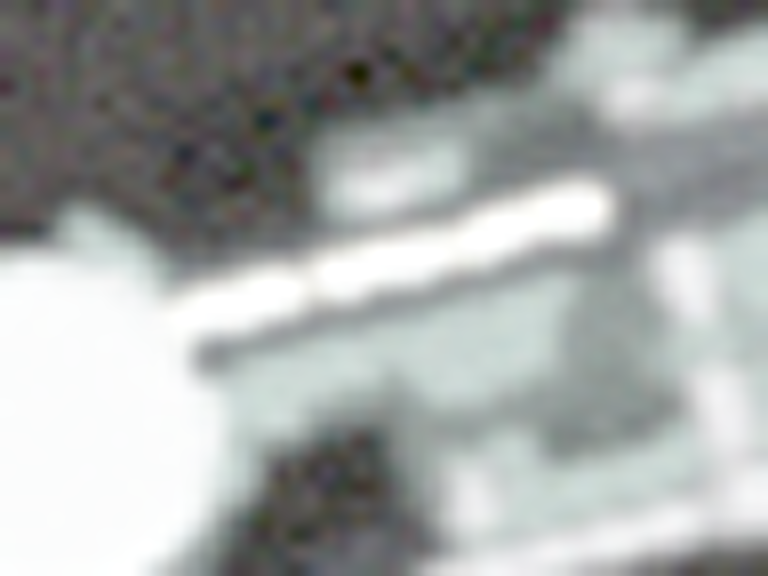

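Call:
{"api": "servo_tool", "payload": {
  "deltas": [
    {"hand": 0, "tx": 15, "ty": 48, "tz": 0, "rx": 0, "ry": 0, "rz": 0},
    {"hand": 0, "tx": 30, "ty": 96, "tz": 0, "rx": 0, "ry": 0, "rz": 0},
    {"hand": 0, "tx": 45, "ty": 144, "tz": 0, "rx": 0, "ry": 0, "rz": 0},
    {"hand": 0, "tx": 60, "ty": 190, "tz": 10, "rx": 0, "ry": 0, "rz": 0},
    {"hand": 0, "tx": 80, "ty": 238, "tz": 25, "rx": 0, "ry": 0, "rz": 0},
    {"hand": 0, "tx": 100, "ty": 280, "tz": 55, "rx": 0, "ry": 0, "rz": 0},
    {"hand": 0, "tx": 110, "ty": 315, "tz": 90, "rx": 0, "ry": 0, "rz": 0},
    {"hand": 0, "tx": 110, "ty": 335, "tz": 120, "rx": 0, "ry": 0, "rz": 0},
    {"hand": 0, "tx": 110, "ty": 345, "tz": 129, "rx": 0, "ry": 0, "rz": 0},
    {"hand": 0, "tx": 110, "ty": 350, "tz": 129, "rx": 0, "ry": 0, "rz": 0},
    {"hand": 0, "tx": 110, "ty": 350, "tz": 129, "rx": 0, "ry": 0, "rz": 0}
  ]
}}

```text
t: 34.05
eef_pos: [487.3, 175.4, 99.5]
tcp_rot: [0.994, 0.111, 0.001, -0.001]
contact_force: [-0.1, 1.3, 0.1]
finger_gap: 0.004
```

```bash
python3 -c "
from h import *
go((493.8,144.1,97.1),12.5)"
```

```text
t 34.05 pos [487.3 175.4  99.5] F [-0.1  1.3  0.1] d [-0.6 32.   2.4] r [-0.001 -0.002  0.004]
```

Call:
{"api": "servo_tool", "payload": {
  "deltas": [
    {"hand": 0, "tx": -0.5, "ty": 8, "tz": 1.5, "rx": 0, "ry": 0, "rz": 0},
    {"hand": 0, "tx": -0.5, "ty": 16, "tz": 1.5, "rx": 0, "ry": 0, "rz": 0},
    {"hand": 0, "tx": -0.5, "ty": 22, "tz": 1.5, "rx": 0, "ry": 0, "rz": 0},
    {"hand": 0, "tx": -0.5, "ty": 26, "tz": 1.5, "rx": 0, "ry": 0, "rz": 0},
    {"hand": 0, "tx": -0.5, "ty": 28, "tz": 1.5, "rx": 0, "ry": 0, "rz": 0},
    {"hand": 0, "tx": -0.5, "ty": 28, "tz": 1.5, "rx": 0, "ry": 0, "rz": 0}
  ]
}}

```text
t: 34.65
eef_pos: [492.5, 147.8, 96.7]
tcp_rot: [0.994, 0.111, 0.0, -0.0]
contact_force: [-0.8, 0.2, 0.4]
finger_gap: 0.002
```

```bash
python3 -c "
from h import *
go((493.8,144.1,97.1),12.5)"
```

```text
t 34.65 pos [492.5 147.8  96.7] F [-0.8  0.2  0.4] d [ 0.5  3.9 -0.4] r [-0.    -0.     0.005]
```

Call:
{"api": "servo_tool", "payload": {
  "deltas": [
    {"hand": 0, "tx": 0.5, "ty": 1, "tz": 0, "rx": 0, "ry": 0, "rz": 0},
    {"hand": 0, "tx": 0.5, "ty": 2, "tz": 0, "rx": 0, "ry": 0, "rz": 0},
    {"hand": 0, "tx": 0.5, "ty": 3, "tz": 0, "rx": 0, "ry": 0, "rz": 0},
    {"hand": 0, "tx": 0.5, "ty": 3.7, "tz": 0, "rx": 0, "ry": 0, "rz": 0},
    {"hand": 0, "tx": 0.5, "ty": 3.7, "tz": 0, "rx": 0, "ry": 0, "rz": 0},
    {"hand": 0, "tx": 0.5, "ty": 3.7, "tz": 0, "rx": 0, "ry": 0, "rz": 0}
  ]
}}

```text
t: 35.25
eef_pos: [493.6, 145.1, 96.6]
tcp_rot: [0.994, 0.112, -0.0, -0.0]
contact_force: [-0.8, 4.0, -0.4]
finger_gap: 0.01
```

Call:
{"api": "servo_tool", "payload": {
  "deltas": [
    {"hand": 0, "tx": 0, "ty": -5, "tz": 0, "rx": 0, "ry": 0, "rz": 0},
    {"hand": 0, "tx": 0, "ty": -25, "tz": 0, "rx": 0, "ry": 0, "rz": 0},
    {"hand": 0, "tx": 0, "ty": -70, "tz": -20, "rx": 0, "ry": 0, "rz": 0},
    {"hand": 0, "tx": -20, "ty": -115, "tz": -60, "rx": 0, "ry": 0, "rz": 0},
    {"hand": 0, "tx": -40, "ty": -160, "tz": -90, "rx": 0, "ry": 0, "rz": 0},
    {"hand": 0, "tx": -60, "ty": -205, "tz": -110, "rx": 0, "ry": 0, "rz": 0},
    {"hand": 0, "tx": -80, "ty": -250, "tz": -120, "rx": 0, "ry": 0, "rz": 0},
    {"hand": 0, "tx": -100, "ty": -295, "tz": -125, "rx": 0, "ry": 0, "rz": 0},
    {"hand": 0, "tx": -110, "ty": -340, "tz": -130, "rx": 0, "ry": 0, "rz": 0},
    {"hand": 0, "tx": -110, "ty": -380, "tz": -130, "rx": 0, "ry": 0, "rz": 0},
    {"hand": 0, "tx": -110, "ty": -380, "tz": -130, "rx": 0, "ry": 0, "rz": 0},
    {"hand": 0, "tx": -110, "ty": -380, "tz": -130, "rx": 0, "ry": 0, "rz": 0}
  ]
}}

```text
t: 36.45
eef_pos: [301.4, 491.9, 226.0]
tcp_rot: [0.994, 0.113, -0.0, 0.001]
contact_force: [0.0, -0.4, -0.6]
finger_gap: 0.009
```

```bash
python3 look.py 23 scene top; python3 look2.py 23 | sed -n '8,22p'
```

```text
t 36.45 pos [301.4 491.9 226. ] F [ 0.  -0.4 -0.6] d [ 59.  417.4  95.4] r [0.001 0.    0.008]
-1.5 [162, 233, 254, 213, 122, 57]
-1.0 [153, 231, 254, 220, 122, 57]
-0.5 [143, 230, 254, 224, 121, 56]
0.0 [134, 229, 253, 228, 118, 57]
0.5 [137, 230, 254, 220, 118, 64]
1.0 [149, 229, 251, 205, 119, 78]
1.5 [180, 233, 249, 200, 134, 97]
2.0 [213, 236, 242, 199, 145, 119]
2.5 [226, 237, 236, 207, 169, 144]
3.0 [241, 240, 237, 220, 193, 168]
3.5 [246, 243, 238, 229, 212, 190]
4.0 [249, 247, 243, 238, 230, 208]
4.5 [250, 249, 247, 243, 236, 222]
5.0 [251, 251, 248, 246, 240, 231]
5.5 [250, 251, 250, 248, 244, 234]
```

View pics/top23d.png

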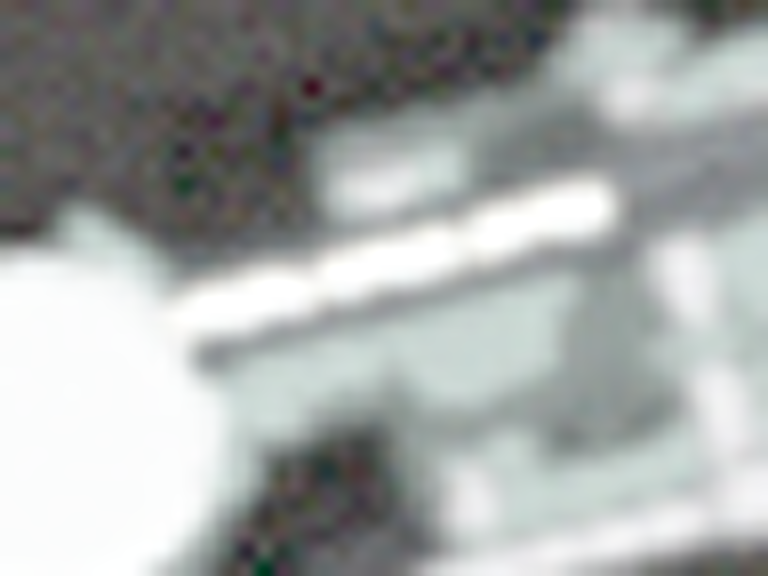

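View pics/top23.png

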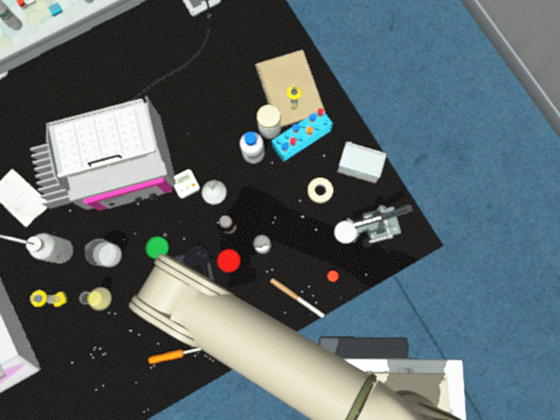

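```bash
python3 look.py 24 scene top
python3 - <<'E'
from g import *
for nm,box,z in(("top",(330,215,40,40),14),("scene",(265,255,50,50),9)):
  for k in(9,19,24):
    im=cv2.imread(f"pics/{nm}{k}.png");x,y,w,h=box;m=np.zeros(im.shape[:2],np.uint8)
    m[y:y+h,x:x+w]=(im.min(2)[y:y+h,x:x+w]>160);m=cv2.morphologyEx(m,cv2.MORPH_OPEN,np.ones((9,9)))
    kk,l,st,ce=cv2.connectedComponentsWithStats(m);i=1+np.argmax(st[1:,4]);X=onz(nm,*ce[i],z)[:2]-O;print(nm,k,(X@ex).round(1),(X@ey).round(1))
a=cv2.imread("pics/top23.png");b=cv2.imread("pics/top24.png");print(cv2.absdiff(a,b)[205:241,343:391].max(),robot.read_state()["qvel"].round(3))
E
```

```text
t 36.55 pos [303.5 489.5 226.3] F [ 0.6 -0.6  0.2] d [ 59.2 414.2  95.9] r [ 0.001 -0.     0.003]
top 9 96.4 1.5
top 19 94.5 1.2
top 24 95.2 0.7
scene 9 93.3 -1.1
scene 19 90.6 -2.0
scene 24 90.6 -2.0
32 [ 0.001 -0.002 -0.003 -0.002 -0.003  0.    -0.004]
```

View pics/scene24.png

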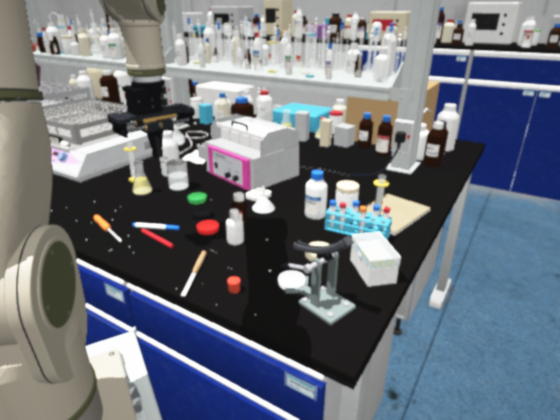

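Everything is still. The dish is in the V, the bars are in the tube, the bystanders are standing where they were and the arm is clear. I'm handing in.

```bash
python3 -c "
from cell import robot
print(robot.job_done())"
```

```text
the job is handed in; nothing more can be done
None
```

I handed the job in at about 36.6 s. `job_done` gave no verdict, so the result rests on the checks below.

**What I did**
- I put the dish in front of the V stop and pushed it home. Contact showed as about 5 N, and the tube still pointed up.
- I pressed the paddle down in small steps and checked the camera pictures after each. The bars moved in jumps instead of creeping, and the last jump left the first bar about 5–8 mm past the rim.
- That was too close to the 8 mm limit, so I nudged the bar back twice with the closed fingertips. The second time the fingers met something solid at about 4 N, which I take to be the tube's rim. That would leave the bar's end about level with it.

**Last checks**
- **Dish:** the top camera puts it about 1 mm from the catch point. The scene camera reads about 5 mm, but that mask also changed with the lighting. Both are inside the 10 mm limit.
- **Bars and tube:** all three bars are in the tube. Two top pictures 0.1 s apart show no visible shift, though I didn't measure bar or tube speed directly.
- **Bystanders and arm:** the vial, bottle, tape roll and stopper look standing and in place by eye, and the arm was clear of everything.

**What disagreed:** the bar's position at the rim is the least certain part. White bar over white dish is hard to see from above. Judging the tip from the picture alone gives about 3–5 mm outside, while the finger contact says about level. Both are within the allowed 5 mm inside to 8 mm outside.

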